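# Build the seed-grading sieve stack

### The job

Build up the seed sieve stack on the metal receiving pan, one part at a time from the bottom: first the blue fine sieve, then the green medium sieve, then the red coarse sieve, and last the white lid. Each part must sit fully home and level in the one below, and everything must be let go and at rest. Do not knock the sample jar, the tweezers or the pen out of their places.

Things in the scene. Friction and masses are not known exactly. Their poses are not given: they have to be found in the camera images.
- stand: Receiving pan, fixed to the bench, elsewhere at every start. Round black foot 100 mm in diameter, 12 mm high; on it an open metal pan, outside diameter 60, rim 40 mm above the bench, wall 3.5, mouth 53 wide, 22 deep. Origin: centre of the foot's underside, on the bench, z up. A sieve seated in it has its spigot in the mouth and its origin 32 mm above this origin.
- sieve_fine: Loose round sieve, blue frame, a fine, close mesh (13 wires each way); 90 g, 40 mm high, yaw irrelevant. Origin: centre of underside, z up. Tapered spigot 0-8 mm up (42 mm wide at the bottom, 50 from 6 mm up); frame 60 mm outside diameter 8-40 mm up (grip across it from above), wall 3.5, mouth 53 wide, 28 deep. Seated, the spigot is in the mouth below, the frame on its rim, the origin 32 mm above that of the part below.
- sieve_medium: Loose round sieve, green frame, a medium mesh (7 wires each way); 90 g, 40 mm high, yaw irrelevant. Origin: centre of underside, z up. Tapered spigot 0-8 mm up (42 mm wide at the bottom, 50 from 6 mm up); frame 60 mm outside diameter 8-40 mm up (grip across it from above), wall 3.5, mouth 53 wide, 28 deep. Seated, the spigot is in the mouth below, the frame on its rim, the origin 32 mm above that of the part below.
- sieve_coarse: Loose round sieve, red frame, a coarse, wide mesh (3 wires each way); 90 g, 40 mm high, yaw irrelevant. Origin: centre of underside, z up. Tapered spigot 0-8 mm up (42 mm wide at the bottom, 50 from 6 mm up); frame 60 mm outside diameter 8-40 mm up (grip across it from above), wall 3.5, mouth 53 wide, 28 deep. Seated, the spigot is in the mouth below, the frame on its rim, the origin 32 mm above that of the part below.
- lid: Loose white round lid with a black knob; 70 g, 42 mm high, yaw irrelevant. Origin: centre of underside, z up. Tapered spigot 0-8 mm up (42 mm wide at the bottom, 50 from 6 mm up), disc 60 mm in diameter 8-16 mm up, round knob 22 mm in diameter 16-42 mm up (grip it from above). Seated in a sieve, its origin is 32 mm above that sieve's origin.
- jar: Bystander, to be left alone: closed, grain-coloured sample jar with a yellow cap, 54 mm in diameter, 72 mm high, standing on the bench. Origin: centre of its underside.
- tweezers: Bystander, to be left alone: steel tweezers lying on the bench, about 115 mm long, 23 mm wide, 8 mm high. Origin: middle, on the bench; x along their length.
- pen: Bystander, to be left alone: white pen lying on the bench, 146 mm long, 10 mm thick. Origin: about its middle, on the bench; x along its length.

How it is judged:
By the outcome, as a careful person would: the job done as asked, in the order asked, and still so for the second after the job is handed in, with the robot touching nothing.
It also fails if it takes over 120 s, if anything falls off the work surface, if the arm or the gripper's body presses on something with over 40 N, if the wrist force passes 120 N, or if a joint passes its speed limit or range.

### The arm

A 7-joint arm with a two-finger parallel gripper is mounted at the origin on the work surface. World frame = base frame: x ahead of the robot, y to its left, z up, the work surface at z = 0. Lengths are in m, angles in rad, forces in N, time in s.
With the tool pointing down it reaches from about 0.425 to 0.975 m from the base axis. Payload 16.7 kg.
Tool frame: the origin (TCP) lies between the finger pads; the fingertips stand robot.nose_length ahead of it and the grasp point (between the pads) is the TCP (robot.nose_length is the distance from the TCP to the fingertips, in m); z points along the fingers, x is the direction in which the jaws open and shut, and the axes are right-handed (so a half turn about z gives the same grasp; the last joint's range is limited). The gripper opens to 85 mm and grips with 20 to 120 N. Pads are 22 mm wide; open, the fingers measure 114 mm over their backs; the gripper's body (76 mm by 85 mm) begins 54 mm behind the grasp point. The pads swing forward as they close: fully open they stand 13 mm farther back than shut.
Start: joints at [1.109, 0.426, 0.074, 1.606, -0.034, 1.111, -0.067], TCP at [0.208, -0.642, 0.25] pointing down, gripper open.
Joint ranges: [-2.85, 2.85], [-0.5, 2.14], [-1.23, 1.37], [0.21, 2.46], [-1.02, 4.16], [0.16, 2.05], [-2.73, 2.73]. Speed limits (rad/s): [1.89, 1.89, 2.39, 2.39, 3.01, 3.01, 3.01].

### API

Orientations are given as a rotation vector (axis times angle).
In Python, from station import robot gives the robot as it stands. The module is installed in compiled form; this text tells all that it offers.
- The arm moves only by the tool arm_command, never from a script. Its argument "deltas" is a list that holds one entry, the list of rows, each a list of 6 numbers: the shift along the tool's x, y, z in cm, then the turn, a rotation vector about the tool's x, y, z in degrees. In form: [[[x, y, z, ax, ay, az], ...]]. A call has 1 to 20 rows; each row shifts and turns the pose as measured when the row begins, along the tool's axes as they then stand; what a row does not reach is not made up. A row lasts 1/10 s, in which the tool goes at most 50 mm and 8.59 degrees, less where a joint would pass 70% of its speed; a pose out of reach is approached as far as the arm can. A call is refused whole if a number of a shift passes 5 or a number of a turn 8.59, either way. A call with a gripper value outside its range is refused whole. "gripper" is the finger opening in cm, from 0 to 8.54, set as the call begins (left out, the last holds). The fingers move at their own pace and stop on an object; the grip force is fixed at half the most. Time passes only in rows, so rows that do not move let the fingers close. It gives the time, the measured TCP pose, the force and the opening at its end, in the units of the state.
- robot.get_obs(): the state, without advancing time (a new reading comes with each control period).
- robot.snapshot(name): name is "scene" or "top" or "wrist"; returns the picture (420x560x3 uint8, blue, green, red); there is no depth.
- robot.get_calibration(name): a dict with "fov_y" (degrees; the focal length in pixels is half the picture's height over the tangent of half this angle, whatever the lens; pixels are square), "cx", "cy" (the principal point, pixels), "k1" (the pictures are not rectified: a ray, as slopes to the right and down, at radius r is drawn at 1 + k1 r^2 times it, then the intrinsics apply), "position" and "attitude" of the camera in the world; the wrist camera has in their place "tool_from_camera" (4x4, takes a point from camera to tool coordinates, whose origin is the TCP and whose axes are the tool frame's). Camera axes: x right, y down, z forward; pixel columns grow to the right and rows downward; lengths in m; the calibration is good to about 2 mm. A picture is of the moment at which its call begins: read the wrist's pose just before it. get_calibration takes no time and is no camera call.
- robot.finish_job(): hands the job in, once; it reports no verdict.
The state is a dict: "time_s": time; "q": joint angles; "dq": joint speeds; "joint_efforts": joint torques, N m; "tcp_pos": TCP position; "eef_rot": TCP orientation; "wrist_force": force on the tool from outside, world axes, zero at the start; "torque": the same for the moment, N m; "width": finger opening in m.
Only numpy, scipy, OpenCV 4.12 (cv2) and the standard library are available. Lean on these libraries where they do the work, as an engineer would, in place of code of your own. Each camera call takes 0.05 s, during which the arm holds its last target.

## Working session

There is one attempt and no reset: what is moved stays moved. The work goes in short steps, Python scripts to look and compute and a tool call to move; the robot and the scene stay as the last step left them, time stands still between calls to the robot, and variables do not carry over. Pictures are saved under pics/ and viewed, and the job is handed in when it is done.

Besides the shell and the picture viewer there is one more tool, called in YAML: its name, and indented under it one key for each argument. arm_command: Moves the arm, as the interface text tells. Its arguments: {"type":"object","properties":{"deltas":{"type":"array"},"gripper":{"type":"number"}},"required":["deltas"]}

```bash
mkdir -p pics
python3 - <<'E'
from station import robot
import cv2,numpy as np
np.set_printoptions(precision=4,suppress=True)
o=robot.get_obs(); print(o, robot.nose_length)
for n in ("scene","top","wrist"):
    print(n,robot.get_calibration(n))
for n in ("scene","top"):
    cv2.imwrite(f"pics/{n}0.png",robot.snapshot(n))
E
```

```text
{'time_s': 0.0, 'q': array([ 1.1085,  0.4267,  0.0738,  1.6066, -0.0341,  1.1108, -0.0671]), 'dq': array([-0.0009, -0.0001,  0.0002, -0.0005,  0.001 ,  0.0002,  0.0013]), 'joint_efforts': array([ -0.0014, -94.9817,   3.7606, -46.3506,   0.0191,   0.0101,
        -0.0001]), 'tcp_pos': array([ 0.2076, -0.6419,  0.2496]), 'eef_rot': array([-2.5398,  1.8479,  0.0017]), 'wrist_force': array([-0.0327, -0.1019, -0.0448]), 'torque': array([-0.0008, -0.0174, -0.0395]), 'width': 0.08544425778382542} 0.019
scene {'fov_y': 49.15538469845611, 'cx': 278.1295317100372, 'cy': 215.68586311390595, 'k1': -0.1191744840301478, 'position': array([0.858 , 0.4626, 0.8535]), 'attitude': array([-0.7931, -2.763 ,  0.8417])}
top {'fov_y': 50.49222640616432, 'cx': 279.3218643288031, 'cy': 203.76929344603354, 'k1': 0.04999257750401506, 'position': array([0.3328, 0.0126, 1.0339]), 'attitude': array([-1.9707,  2.22  , -0.2643])}
wrist {'fov_y': 60.52957547180927, 'cx': 277.45861233410454, 'cy': 211.4597916727981, 'k1': -0.09462453814097971, 'tool_from_camera': array([[ 1.    , -0.    , -0.0001,  0.0002],
       [ 0.0001,  0.9524,  0.305 , -0.0779],
       [ 0.0001, -0.305 ,  0.9524, -0.1225],
       [ 0.    ,  0.    ,  0.    ,  1.    ]])}
```

View pics/scene0.png

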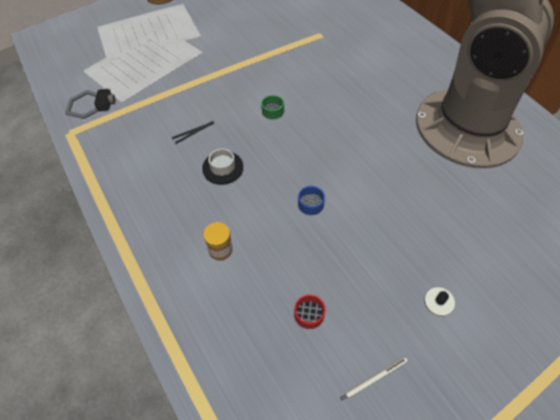

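View pics/top0.png

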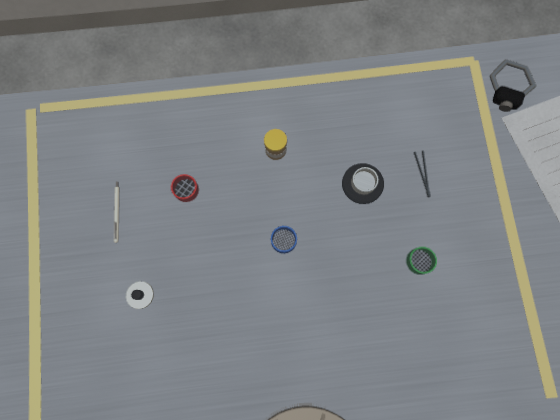

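Both pictures show every part. In the top view the pan is at (363,182), blue at (284,239), green at (421,260), red at (185,188), the lid at (139,295) and the jar at (275,142). The tweezers are at (423,173) and the pen at (116,212). Next I'll turn these into positions.

```bash
cat > h.py <<'E'
import cv2,numpy as np
from scipy.spatial.transform import Rotation as R
from station import robot
np.set_printoptions(precision=4,suppress=True)
def cam(n,obs=None):
    c=robot.get_calibration(n)
    if n=="wrist":
        T=np.eye(4);T[:3,:3]=R.from_rotvec(obs['eef_rot']).as_matrix();T[:3,3]=obs['tcp_pos']
        T=T@c['tool_from_camera']
    else:
        T=np.eye(4);T[:3,:3]=R.from_rotvec(c['attitude']).as_matrix();T[:3,3]=c['position']
    f=210/np.tan(np.radians(c['fov_y']/2))
    return dict(T=T,f=f,cx=c['cx'],cy=c['cy'],k=c['k1'])
def proj(c,P):
    P=np.atleast_2d(P);q=(P-c['T'][:3,3])@c['T'][:3,:3]
    s=q[:,:2]/q[:,2:];r2=(s**2).sum(1,keepdims=True)
    return s*(1+c['k']*r2)*c['f']+[c['cx'],c['cy']]
def unproj(c,uv,z):
    d=(np.atleast_2d(uv).astype(float)-[c['cx'],c['cy']])/c['f'];s=d.copy()
    for _ in range(30): s=d/(1+c['k']*(s**2).sum(1,keepdims=True))
    v=np.c_[s,np.ones(len(s))]@c['T'][:3,:3].T
    o=c['T'][:3,3]; return o+v*((z-o[2])/v[:,2:])
def circ(xy,z,r,n=72):
    a=np.linspace(0,2*np.pi,n,endpoint=False)
    return np.c_[xy[0]+r*np.cos(a),xy[1]+r*np.sin(a),np.full(n,z)]
def silhouette_fit(c,mask,xy0,parts):
    """xy such that hull of the projected circles parts [(z,r)] matches the hull of the mask"""
    from scipy.optimize import least_squares
    pts=np.argwhere(mask)[:,::-1].astype(np.float32)
    hull=cv2.convexHull(pts)
    m=cv2.moments(hull); 
    t=np.array([m['m10']/m['m00'],m['m01']/m['m00']]);A=m['m00']
    def res(xy):
        h=cv2.convexHull(np.vstack([proj(c,circ(xy,z,r)) for z,r in parts]).astype(np.float32))
        mm=cv2.moments(h);res.A=mm['m00'];return np.array([mm['m10']/mm['m00'],mm['m01']/mm['m00']])-t
    s=least_squares(res,xy0,diff_step=1e-3); res(s.x)
    return s.x,A,res.A,t
def blob(mask,uv,rad):
    m=np.zeros_like(mask);cv2.circle(m,(int(uv[0]),int(uv[1])),int(rad),255,-1)
    return cv2.bitwise_and(mask,m)
SIEVE=[(0.04,.03),(0.008,.03),(0,.021)]
E
cat > m.py <<'E'
from h import *
seeds={'blue':(284,239),'green':(421,260),'red':(185,188)}
for n in ("top","scene"):
    c=cam(n);im=robot.snapshot(n);hsv=cv2.cvtColor(im,cv2.COLOR_BGR2HSV)
    H,S,V=cv2.split(hsv)
    M={'blue':((abs(H.astype(int)-116)<9)&(S>140)),'green':((abs(H.astype(int)-65)<18)&(S>110)),
       'red':(((H<8)|(H>172))&(S>140)),'yellow':((abs(H.astype(int)-23)<6)&(S>200)),
       'white':((V>205)&(S<50))}
    for k,m in M.items():
        nn,lab,st,ce=cv2.connectedComponentsWithStats(m.astype(np.uint8))
        i=np.argsort(-st[1:,4])[:3]+1
        for j in i[:1 if k in('blue','green','red') else 3]:
            g=unproj(c,ce[j],.03 if k!='white' else .016)[0]
            out=''
            if k in('blue','green','red'):
                x,A,B,t=silhouette_fit(c,lab==j,g[:2],SIEVE); out=(x,A,B)
            if k=='white' and 150<st[j,4]<1500:
                x,A,B,t=silhouette_fit(c,lab==j,g[:2],[(.016,.03)]); out=(x,A,B)
            print(n,k,ce[j],st[j],g,out)
c=cam('top');print('pan outer rim',unproj(c,(365,180),.04),'foot',unproj(c,(363,183),.012))
E
python3 m.py
```

```text
top blue [282.9118 248.5588] [272 243  23   9  34] [ 0.4723 -0.009   0.03  ] (array([ 0.4763, -0.0088]), 121.0, 595.5027120304294)
top green [422.2909 259.9636] [409 247  28  27 110] [ 0.4104 -0.3154  0.03  ] (array([ 0.4112, -0.317 ]), 537.5, 695.7024106520694)
top red [184.3093 186.9794] [171 175  26  24  97] [0.6434 0.2026 0.03  ] (array([0.6462, 0.2049]), 456.5, 615.6316539336694)
scene blue [310.7931 200.0909] [299 187  25  27 319] [ 0.4958 -0.0061  0.03  ] (array([ 0.4927, -0.0101]), 531.5, 693.262144356966)
scene green [272.2404 106.6655] [262  96  21  22 287] [ 0.4131 -0.3051  0.03  ] (array([ 0.4095, -0.3113]), 362.5, 498.67747928225435)
scene red [309.2452 310.6584] [295 295  30  33 363] [0.6428 0.2066 0.03  ] (array([0.6416, 0.2052]), 758.0, 921.8354303077795)
scene white [438.4768 302.2071] [426 288  28  26 367] [0.4144 0.3257 0.016 ] (array([0.4101, 0.324 ]), 536.0, 653.6318674939685)
scene white [366.3774 383.434 ] [348 372  39  24 106] [0.6302 0.3733 0.016 ] 
pan outer rim [[ 0.6072 -0.2172  0.04  ]] foot [[ 0.6081 -0.2177  0.012 ]]
```

Run:
```python
import cv2,numpy as np
a=cv2.imread('pics/top0.png')[135:230,315:460];b=cv2.imread('pics/scene0.png')[135:200,185:260]
cv2.imwrite('pics/crop0.png',np.hstack([cv2.resize(a,(480,315),interpolation=2),cv2.resize(b,(315,315),interpolation=2)]))
```

```text
(no output)
```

View pics/crop0.png

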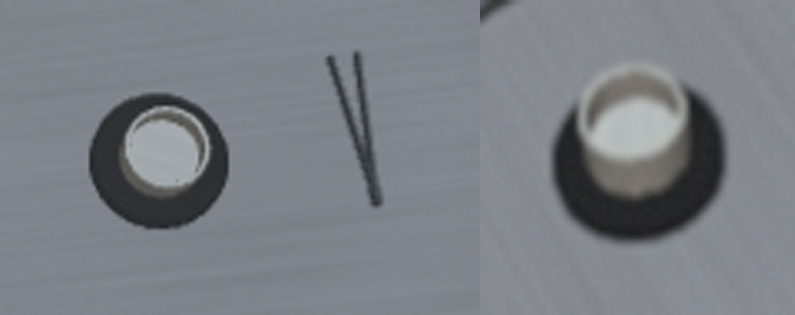

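Crop: the pan's rim centre is about (366,179) in the top view, and the tweezers are well clear of it. Next I'll write a planner that converts targets into tool-axis rows, then refine the positions with the wrist camera.

```bash
cat > plan.py <<'E'
import sys
from h import *
# usage: plan.py x y z [yawdeg of tool x; default radial]
o=robot.get_obs();p=o['tcp_pos'];Rm=R.from_rotvec(o['eef_rot']).as_matrix()
t=np.array([float(v) for v in sys.argv[1:4]])
yaw=np.radians(float(sys.argv[4])) if len(sys.argv)>4 else np.arctan2(t[1],t[0])
X=np.array([np.cos(yaw),np.sin(yaw),0]);Z=np.array([0,0,-1.]);G=np.c_[X,np.cross(Z,X),Z]
d=t-p; loc=Rm.T@d*100; rv=R.from_matrix(Rm.T@G).as_rotvec()*180/np.pi
print('t',o['time_s'],'pos',p,'F',o['wrist_force'],'w',round(o['width'],4),'q',o['q'])
print('tool shift cm',loc.round(2),'turn',rv.round(2),'min rows',max(abs(loc).max()/5,abs(rv).max()/8.59))
n=int(max(np.ceil(np.linalg.norm(loc)/4.0),np.ceil(abs(rv).max()/7),1))
# straight world line with turning: express each step in the tool axes as they stand
rows=[];Rc=Rm.copy();st=R.from_rotvec(np.radians(rv)/n).as_matrix()
for i in range(n):
    rows.append(list((Rc.T@d*100/n).round(1))+list((rv/n).round(1)));Rc=Rc@st
print(n);print(str([[float(v) for v in r] for r in rows]))
E
python3 plan.py 0.607 -0.217 0.22
```

```text
t 0.2 pos [ 0.2076 -0.642   0.2499] F [-0.7539 -0.1834 -0.7625] w 0.0849 q [ 1.1085  0.4265  0.0739  1.6064 -0.0341  1.1108 -0.0671]
tool shift cm [-28.15 -51.08   3.01] turn [ -0.02   0.04 -52.41] min rows 10.215705796043002
15
[[-1.9, -3.4, 0.2, -0.0, 0.0, -3.5], [-1.7, -3.5, 0.2, -0.0, 0.0, -3.5], [-1.4, -3.6, 0.2, -0.0, 0.0, -3.5], [-1.2, -3.7, 0.2, -0.0, 0.0, -3.5], [-1.0, -3.8, 0.2, -0.0, 0.0, -3.5], [-0.8, -3.8, 0.2, -0.0, 0.0, -3.5], [-0.5, -3.9, 0.2, -0.0, 0.0, -3.5], [-0.3, -3.9, 0.2, -0.0, 0.0, -3.5], [-0.1, -3.9, 0.2, -0.0, 0.0, -3.5], [0.2, -3.9, 0.2, -0.0, 0.0, -3.5], [0.4, -3.9, 0.2, -0.0, 0.0, -3.5], [0.6, -3.8, 0.2, -0.0, 0.0, -3.5], [0.9, -3.8, 0.2, -0.0, 0.0, -3.5], [1.1, -3.7, 0.2, -0.0, 0.0, -3.5], [1.3, -3.7, 0.2, -0.0, 0.0, -3.5]]
```

arm_command:
  deltas:
    - [[-1.9,-3.4,0.2,0,0,-3.5],[-1.7,-3.5,0.2,0,0,-3.5],[-1.4,-3.6,0.2,0,0,-3.5],[-1.2,-3.7,0.2,0,0,-3.5],[-1.0,-3.8,0.2,0,0,-3.5],[-0.8,-3.8,0.2,0,0,-3.5],[-0.5,-3.9,0.2,0,0,-3.5],[-0.3,-3.9,0.2,0,0,-3.5],[-0.1,-3.9,0.2,0,0,-3.5],[0.2,-3.9,0.2,0,0,-3.5],[0.4,-3.9,0.2,0,0,-3.5],[0.6,-3.8,0.2,0,0,-3.5],[0.9,-3.8,0.2,0,0,-3.5],[1.1,-3.7,0.2,0,0,-3.5],[1.3,-3.7,0.2,0,0,-3.5],[0,0,0,0,0,0]]
  gripper: 8.54

```text
time_s: 1.8
tcp_pos: [0.6133, -0.1923, 0.216]
eef_rot: [-3.103, 0.481, 0.004]
wrist_force: [-0.7, 0.2, -0.9]
width: 0.0854
```

```bash
cat > look.py <<'E'
import sys
from h import *
o=robot.get_obs();im=robot.snapshot('wrist');cv2.imwrite('pics/'+sys.argv[1]+'.png',im)
np.savez('pics/'+sys.argv[1],p=o['tcp_pos'],r=o['eef_rot'])
print(o['time_s'],o['tcp_pos'],o['eef_rot'],o['q'])
E
python3 look.py w_pan; python3 plan.py 0.607 -0.217 0.22
```

```text
1.8 [ 0.6133 -0.1923  0.216 ] [-3.1032  0.4813  0.0043] [ 0.4462  0.4252 -0.3189  1.696   0.1484  1.047  -0.2286]
t 1.85 pos [ 0.6118 -0.1949  0.2159] F [-0.5328 -1.3354  0.2912] w 0.0854 q [ 0.4482  0.4242 -0.3163  1.6972  0.1486  1.0472 -0.2285]
tool shift cm [ 0.21  2.25 -0.41] turn [0.04 0.2  1.82] min rows 0.44988430127545637
1
[[0.2, 2.2, -0.4, 0.0, 0.2, 1.8]]
```

View pics/w_pan.png

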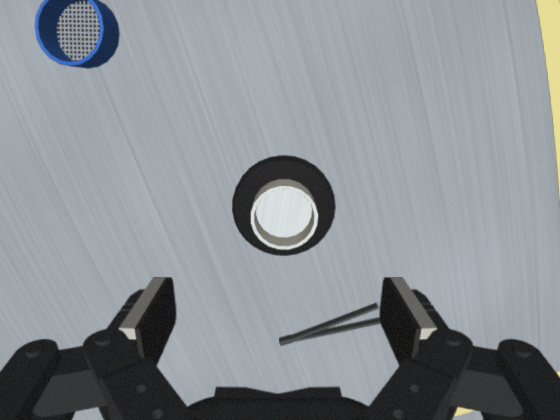

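The pan rim is at about (285,217), with the black foot around it. Blue is at the upper left (77,30) and the tweezers at (330,325). I'll settle the arm and measure.

arm_command:
  deltas:
    - [[0.2,2.2,-0.4,0,0.2,1.8],[0,0,0,0,0,0],[0,0,0,0,0,0]]

```text
time_s: 2.15
tcp_pos: [0.6051, -0.2207, 0.2199]
eef_rot: [3.092, -0.545, -0.002]
wrist_force: [0.5, 0.4, 0.3]
width: 0.0853
```

```bash
python3 look.py w_pan2; python3 look.py w_pan3
python3 - <<'E'
from h import *
for n in('w_pan2','w_pan3'):
    im=cv2.imread(f'pics/{n}.png');d=np.load(f'pics/{n}.npz');c=cam('wrist',dict(tcp_pos=d['p'],eef_rot=d['r']))
    V=im.max(2)
    uv=proj(c,[[.607,-.217,.02]])[0];print(uv)
    m=blob(((V<70)*255).astype(np.uint8),uv,70)
    nn,lab,st,ce=cv2.connectedComponentsWithStats(m);j=1+np.argmax(st[1:,4])
    print('foot',silhouette_fit(c,lab==j,[.607,-.217],[(.012,.05),(0,.05)]))
    m=blob(((im.min(2)>185)*255).astype(np.uint8),uv,48)
    nn,lab,st,ce=cv2.connectedComponentsWithStats(m);print(st)
    cv2.imwrite('pics/panm.png',np.hstack([m,lab.astype(np.uint8)*60]))
    m=(m>0)
    print('rim',silhouette_fit(c,m,[.607,-.217],[(.04,.03)]))
    v=im.copy()
E
```

```text
2.15 [ 0.6051 -0.2207  0.2199] [ 3.0917 -0.5453 -0.0016] [ 0.477   0.4205 -0.3009  1.6918  0.1424  1.0515 -0.2194]
2.2 [ 0.605  -0.2214  0.2199] [ 3.0909 -0.5466 -0.0016] [ 0.4774  0.4206 -0.3002  1.6916  0.1428  1.0515 -0.2194]
[278.1466 180.3719]
foot (array([ 0.611 , -0.2163]), 8233.5, 8818.916083614808, array([281.8423, 173.8918]))
[[     0      0    560    420 232255]
 [   249    150     68     66   2945]]
rim (array([ 0.6109, -0.2165]), 3476.5, 3706.0808503630105, array([282.2749, 182.6136]))
[278.0312 179.4258]
foot (array([ 0.6109, -0.2163]), 8267.5, 8834.317058668763, array([281.654 , 172.9954]))
[[     0      0    560    420 232251]
 [   249    149     68     66   2949]]
rim (array([ 0.6109, -0.2165]), 3477.5, 3714.464037056081, array([282.1667, 181.6114]))
```

View pics/w_pan3.png

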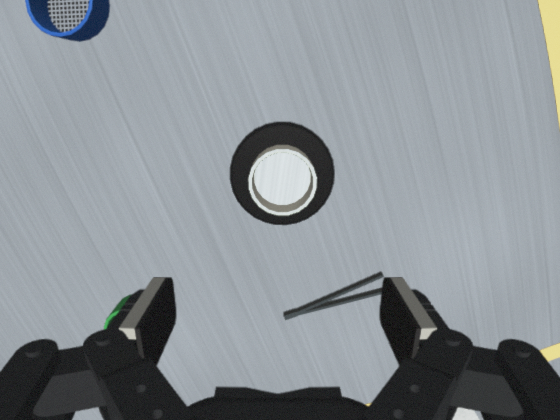

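Foot and rim agree: the pan is at (0.611, -0.2165), seen at pixel (282,182). Now blue.

```bash
python3 plan.py 0.487 -0.01 0.2
```

```text
t 2.25 pos [ 0.6052 -0.2208  0.2199] F [-0.0758 -0.4863  0.1104] w 0.0853 q [ 0.4769  0.4206 -0.3007  1.6917  0.1427  1.0515 -0.2195]
tool shift cm [-18.32 -15.77   1.95] turn [  0.15   0.05 -18.83] min rows 3.6632451669425485
7
[[-2.6, -2.3, 0.3, 0.0, 0.0, -2.7], [-2.5, -2.4, 0.3, 0.0, 0.0, -2.7], [-2.4, -2.5, 0.3, 0.0, 0.0, -2.7], [-2.3, -2.6, 0.3, 0.0, 0.0, -2.7], [-2.2, -2.7, 0.3, 0.0, 0.0, -2.7], [-2.0, -2.8, 0.3, 0.0, 0.0, -2.7], [-1.9, -2.9, 0.3, 0.0, 0.0, -2.7]]
```

arm_command:
  deltas:
    - [[-2.6,-2.3,0.3,0,0,-2.7],[-2.5,-2.4,0.3,0,0,-2.7],[-2.4,-2.5,0.3,0,0,-2.7],[-2.3,-2.6,0.3,0,0,-2.7],[-2.2,-2.7,0.3,0,0,-2.7],[-2.0,-2.8,0.3,0,0,-2.7],[-1.9,-2.9,0.3,0,0,-2.7],[0,0,0,0,0,0],[0,0,0,0,0,0],[0,0,0,0,0,0]]

```text
time_s: 3.25
tcp_pos: [0.4805, -0.0068, 0.1984]
eef_rot: [3.136, -0.023, 0.003]
wrist_force: [-0.0, -0.6, 0.5]
width: 0.0856
```

```bash
cat > sv.py <<'E'
import sys
from h import *
# sv.py picname color x y [z0]
n,col=sys.argv[1:3];g=np.array([float(sys.argv[3]),float(sys.argv[4])]);z0=float(sys.argv[5]) if len(sys.argv)>5 else 0
im=cv2.imread(f'pics/{n}.png');d=np.load(f'pics/{n}.npz');c=cam('wrist',dict(tcp_pos=d['p'],eef_rot=d['r']))
H,S,V=[a.astype(int) for a in cv2.split(cv2.cvtColor(im,cv2.COLOR_BGR2HSV))]
M={'blue':(abs(H-115)<10)&(S>135),'green':(abs(H-65)<18)&(S>100),'red':((H<8)|(H>172))&(S>130),'white':(im.min(2)>170)&(S<50)}[col].astype(np.uint8)
nn,lab,st,ce=cv2.connectedComponentsWithStats(M);j=1+np.argmax(st[1:,4]);print('comp',st[j],ce[j])
parts=[(z0+.016,.03)] if col=='white' else [(z0+.04,.03),(z0+.008,.03)]
if col=='white': parts=[(z0+.016,.03),(z0+.008,.03)]
x,A,B,t=silhouette_fit(c,lab==j,g,parts)
print(col,x,'area',A,'model',B,'px',t,'tcp',d['p'])
E
python3 look.py w_b; python3 sv.py w_b blue 0.487 -0.01
```

```text
3.25 [ 0.4805 -0.0068  0.1984] [ 3.1359 -0.0228  0.003 ] [ 0.3122  0.2015 -0.4845  2.0617  0.1264  0.9041 -0.2568]
comp [ 259  160   72   75 1770] [294.6774 201.1429]
blue [ 0.4946 -0.0114] area 4149.0 model 4488.987056060694 px [294.0639 197.4045] tcp [ 0.4805 -0.0068  0.1984]
```

View pics/w_b.png

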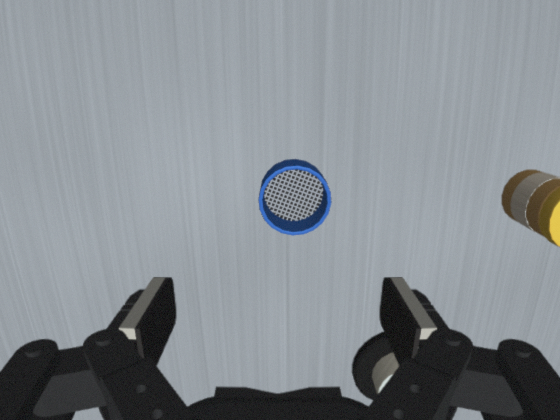

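Blue's rim is at pixel (294,197), giving (0.4946, -0.0114), which agrees with the scene camera. Descending, with a check midway.

```bash
python3 plan.py 0.4946 -0.0114 0.08
```

```text
t 3.3 pos [ 0.4807 -0.0071  0.1984] F [ 0.0713 -0.2059  0.1979] w 0.0856 q [ 0.3125  0.2016 -0.4842  2.0614  0.1265  0.9041 -0.2568]
tool shift cm [ 1.37  0.34 11.84] turn [ 0.32 -0.12  0.46] min rows 2.368682505739157
3
[[0.5, 0.1, 3.9, 0.1, -0.0, 0.2], [0.5, 0.1, 3.9, 0.1, -0.0, 0.2], [0.5, 0.1, 3.9, 0.1, -0.0, 0.2]]
```

arm_command:
  deltas:
    - [[0.5,0.1,3.9,0.1,0,0.2],[0.5,0.1,3.9,0.1,0,0.2],[0.4,0.1,3.9,0.1,0,0.2],[0,0,0,0,0,0],[0,0,0,0,0,0]]

```text
time_s: 3.8
tcp_pos: [0.499, -0.015, 0.0799]
eef_rot: [3.14, -0.054, 0.01]
wrist_force: [0.7, 0.4, -0.0]
width: 0.0857
```

```bash
python3 look.py w_b2; python3 sv.py w_b2 blue 0.487 -0.01;python3 plan.py 0.4946 -0.0114 0.027
```

```text
3.8 [ 0.499  -0.015   0.0799] [ 3.1404 -0.0535  0.01  ] [ 0.2572  0.4053 -0.4235  2.1176  0.2693  0.6627 -0.3829]
comp [ 209  183  119  123 5896] [268.1006 250.5777]
blue [ 0.4946 -0.0112] area 11123.0 model 11930.222640856635 px [268.3875 245.0415] tcp [ 0.499  -0.015   0.0799]
t 3.85 pos [ 0.4989 -0.0151  0.0801] F [-0.3164  0.2383  0.0652] w 0.0858 q [ 0.2574  0.4046 -0.4236  2.1179  0.2694  0.6626 -0.383 ]
tool shift cm [-0.48 -0.36  5.31] turn [ 0.05 -0.39 -0.64] min rows 1.0612546597447214
2
[[-0.2, -0.2, 2.7, 0.0, -0.2, -0.3], [-0.2, -0.2, 2.7, 0.0, -0.2, -0.3]]
```

View pics/w_b2.png

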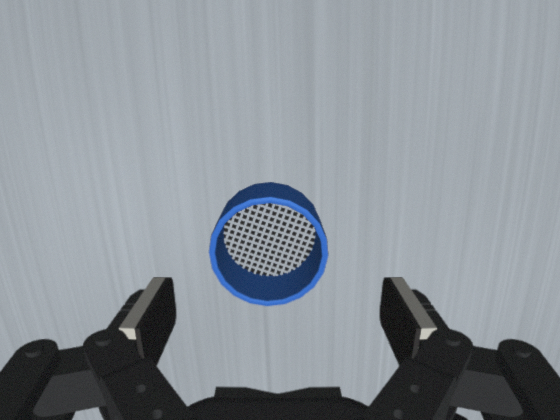

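Blue is at (268,245), between the fingers and about 4 mm off in x, and the position estimate is unchanged. I'll correct and descend.

arm_command:
  deltas:
    - [[-0.5,-0.4,0,0,-0.4,-0.6],[0,0,2.0,0,0,0],[0,0,2.0,0,0,0],[0,0,0,0,0,0],[0,0,0,0,0,0]]

```text
time_s: 4.35
tcp_pos: [0.4976, -0.0104, 0.0479]
eef_rot: [3.139, -0.035, 0.016]
wrist_force: [0.1, 0.4, 0.3]
width: 0.0855
```

```bash
python3 plan.py 0.4946 -0.0112 0.027
```

```text
t 4.35 pos [ 0.4976 -0.0104  0.0479] F [0.0912 0.4244 0.2944] w 0.0855 q [ 0.2233  0.4561 -0.3984  2.139   0.3182  0.5916 -0.4256]
tool shift cm [-0.32  0.08  2.09] turn [ 0.11 -0.59  0.01] min rows 0.4171511134366238
1
[[-0.3, 0.1, 2.1, 0.1, -0.6, 0.0]]
```

arm_command:
  deltas:
    - [[-0.3,0.1,0.7,0.1,-0.6,0],[0,0,0.8,0,0,0],[0,0,0.5,0,0,0],[0,0,0,0,0,0],[0,0,0,0,0,0]]

```text
time_s: 4.85
tcp_pos: [0.4959, -0.0116, 0.0295]
eef_rot: [3.141, -0.036, 0.005]
wrist_force: [0.2, 0.1, -0.1]
width: 0.0852
```

```bash
python3 plan.py 0.4946 -0.0112 0.027
```

```text
t 4.85 pos [ 0.4959 -0.0116  0.0295] F [ 0.2432  0.0581 -0.1462] w 0.0852 q [ 0.2125  0.4893 -0.3828  2.1444  0.3378  0.5614 -0.4403]
tool shift cm [-0.13 -0.04  0.25] turn [ 0.03 -0.17 -0.01] min rows 0.04945661930631426
1
[[-0.1, -0.0, 0.2, 0.0, -0.2, -0.0]]
```

Close to the target. Closing the fingers.

arm_command:
  deltas:
    - [[-0.1,0,0.2,0,-0.2,0],[0,0,0,0,0,0],[0,0,0,0,0,0],[0,0,0,0,0,0],[0,0,0,0,0,0],[0,0,0,0,0,0],[0,0,0,0,0,0],[0,0,0,0,0,0]]
  gripper: 5.0

```text
time_s: 5.65
tcp_pos: [0.4949, -0.0115, 0.0281]
eef_rot: [3.141, -0.036, -0.001]
wrist_force: [-0.3, 0.4, -0.4]
width: 0.0577
```

```bash
python3 plan.py 0.611 -0.2165 0.14; python3 look.py w_b3
```

```text
t 5.65 pos [ 0.4949 -0.0115  0.0281] F [-0.2902  0.423  -0.3838] w 0.0577 q [ 0.2116  0.4921 -0.3822  2.1443  0.3382  0.5624 -0.4409]
tool shift cm [ 12.06  20.24 -11.18] turn [ 0.05  0.03 18.21] min rows 4.047640114731883
7
[[1.7, 2.9, -1.6, 0.0, 0.0, 2.6], [1.9, 2.8, -1.6, 0.0, 0.0, 2.6], [2.0, 2.7, -1.6, 0.0, 0.0, 2.6], [2.1, 2.6, -1.6, 0.0, 0.0, 2.6], [2.2, 2.5, -1.6, 0.0, 0.0, 2.6], [2.3, 2.4, -1.6, 0.0, 0.0, 2.6], [2.4, 2.3, -1.6, 0.0, 0.0, 2.6]]
5.65 [ 0.4949 -0.0115  0.0281] [ 3.1406 -0.0357 -0.0009] [ 0.2116  0.4921 -0.3822  2.1443  0.3382  0.5624 -0.4409]
```

View pics/w_b3.png

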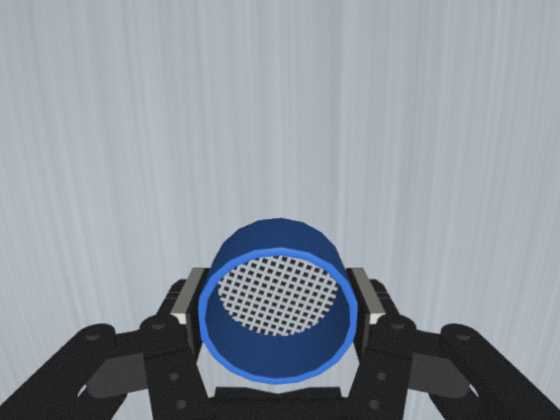

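Blue is gripped, with its rim centred at (278,312) between the pads and the opening stopped at 57.7 mm. Lifting and carrying it to above the pan.

arm_command:
  deltas:
    - [[0,0,-2.0,0,0,0],[0,0,-3.0,0,0,0],[0,0,-3.0,0,0,0],[1.7,2.9,-1,0,0,2.6],[1.9,2.8,-1,0,0,2.6],[2.0,2.7,-0.6,0,0,2.6],[2.1,2.6,-0.5,0,0,2.6],[2.2,2.5,0,0,0,2.6],[2.3,2.4,0,0,0,2.6],[1.9,1.8,0,0,0,2.0],[0,0,0,0,0,0],[0,0,0,0,0,0],[0,0,0,0,0,0]]

```text
time_s: 7.0
tcp_pos: [0.6098, -0.216, 0.1427]
eef_rot: [3.095, -0.529, -0.004]
wrist_force: [0.3, 0.0, -1.0]
width: 0.0577
```

```bash
python3 sv.py w_b3 blue 0.4949 -0.0115;python3 look.py w_b4; python3 plan.py 0.611 -0.2165 0.1
```

```text
comp [  197   219   161   166 13252] [277.2535 308.4514]
blue [ 0.4947 -0.0111] area 20605.0 model 21841.114367569564 px [277.2141 303.4322] tcp [ 0.4949 -0.0115  0.0281]
7.0 [ 0.6098 -0.216   0.1427] [ 3.0951 -0.5291 -0.0038] [ 0.4709  0.5073 -0.3082  1.7458  0.1885  0.9197 -0.2545]
t 7.05 pos [ 0.6098 -0.2157  0.1427] F [ 0.5571  0.3345 -0.1722] w 0.0576 q [ 0.4706  0.5071 -0.3084  1.7461  0.1884  0.9197 -0.2545]
tool shift cm [0.15 0.03 4.27] turn [0.11 0.13 0.14] min rows 0.854529319935627
2
[[0.1, 0.0, 2.1, 0.1, 0.1, 0.1], [0.1, 0.0, 2.1, 0.1, 0.1, 0.1]]
```

View pics/w_b4.png

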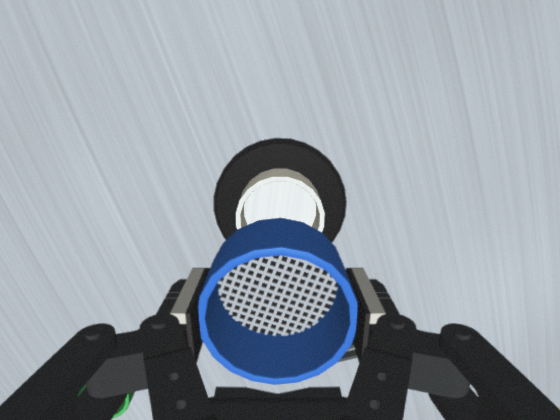

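The held sieve's centre is within 0.5 mm of the TCP, and the pan is just below and aligned. Descending in steps. Seated TCP z should be 0.060.

arm_command:
  deltas:
    - [[0.1,0,2.0,0.1,0.1,0.1],[0,0,2.0,0,0,0],[0,0,1.5,0,0,0],[0,0,0.8,0,0,0],[0,0,0,0,0,0],[0,0,0,0,0,0]]

```text
time_s: 7.65
tcp_pos: [0.6108, -0.2119, 0.0792]
eef_rot: [-3.097, 0.522, -0.002]
wrist_force: [1.1, -0.6, -1.2]
width: 0.058
```

```bash
python3 plan.py 0.611 -0.2165 0.06
```

```text
t 7.65 pos [ 0.6108 -0.2119  0.0792] F [ 1.0987 -0.6091 -1.2486] w 0.058 q [ 0.4532  0.5824 -0.293   1.7851  0.2211  0.8051 -0.2819]
tool shift cm [0.17 0.43 1.92] turn [-0.05 -0.06  0.38] min rows 0.3840604929926137
1
[[0.2, 0.4, 1.9, -0.1, -0.1, 0.4]]
```

arm_command:
  deltas:
    - [[0.2,0.4,0,0,0,0.4],[0,0,0.4,0,0,0],[0,0,0,0,0,0],[0,0,0,0,0,0]]

```text
time_s: 8.05
tcp_pos: [0.6125, -0.2172, 0.077]
eef_rot: [-3.096, 0.534, -0.006]
wrist_force: [0.8, -0.4, -0.5]
width: 0.0574
```

```bash
python3 plan.py 0.611 -0.2165 0.06
```

```text
t 8.05 pos [ 0.6125 -0.2172  0.077 ] F [ 0.8378 -0.3996 -0.544 ] w 0.0574 q [ 0.4571  0.5881 -0.2893  1.7803  0.2217  0.801  -0.2825]
tool shift cm [-0.17 -0.02  1.7 ] turn [-0.05 -0.22 -0.08] min rows 0.34025273463596434
1
[[-0.2, -0.0, 1.7, -0.1, -0.2, -0.1]]
```

arm_command:
  deltas:
    - [[-0.2,0,0.4,0,-0.2,0],[0,0,0.4,0,0,0],[0,0,0,0,0,0]]

```text
time_s: 8.35
tcp_pos: [0.6105, -0.2166, 0.0686]
eef_rot: [-3.095, 0.534, -0.001]
wrist_force: [0.0, 0.1, -1.5]
width: 0.0574
```

```bash
python3 plan.py 0.611 -0.2165 0.06
```

```text
t 8.35 pos [ 0.6105 -0.2166  0.0686] F [ 0.0296  0.0799 -1.4505] w 0.0574 q [ 0.4553  0.5977 -0.2869  1.7864  0.2252  0.789  -0.2858]
tool shift cm [ 0.05 -0.03  0.86] turn [-0.05 -0.03 -0.08] min rows 0.17227891826213332
1
[[0.0, -0.0, 0.9, -0.0, -0.0, -0.1]]
```

Entering freely with no contact force. Going on down.

arm_command:
  deltas:
    - [[0.1,0,0.3,0,0,0],[0,0,0.3,0,0,0],[0,0,0.2,0,0,0],[0,0,0,0,0,0],[0,0,0,0,0,0]]

```text
time_s: 8.85
tcp_pos: [0.6116, -0.2168, 0.06]
eef_rot: [-3.095, 0.534, -0.001]
wrist_force: [-1.1, -0.3, 2.5]
width: 0.0575
```

```bash
python3 plan.py 0.611 -0.2165 0.06
```

```text
t 8.85 pos [ 0.6116 -0.2168  0.06  ] F [-1.0709 -0.2961  2.5091] w 0.0575 q [ 0.4524  0.6105 -0.2836  1.7869  0.23    0.7762 -0.2893]
tool shift cm [-0.07 -0.01  0.  ] turn [-0.04 -0.02 -0.07] min rows 0.013496805400181616
1
[[-0.1, -0.0, 0.0, -0.0, -0.0, -0.1]]
```

At 0.060 with 2.5 N of contact, so it's seated. Releasing, then rising.

arm_command:
  deltas:
    - [[0,0,0,0,0,0],[0,0,0,0,0,0],[0,0,0,0,0,0],[0,0,0,0,0,0],[0,0,0,0,0,0],[0,0,-1.0,0,0,0],[0,0,-3.0,0,0,0],[0,0,-4.0,0,0,0],[0,0,-4.0,0,0,0],[0,0,-3.0,0,0,0],[0,0,0,0,0,0],[0,0,0,0,0,0]]
  gripper: 8.54

```text
time_s: 10.05
tcp_pos: [0.6112, -0.2164, 0.2192]
eef_rot: [-3.095, 0.533, -0.002]
wrist_force: [0.2, -1.0, -0.7]
width: 0.0857
```

```bash
python3 look.py w_s1; python3 sv.py w_s1 blue .611 -.2165 .032; python3 plan.py 0.411 -0.313 0.21
```

```text
10.05 [ 0.6112 -0.2164  0.2192] [-3.0949  0.533  -0.0019] [ 0.4862  0.4296 -0.3241  1.6822  0.1519  1.0534 -0.2267]
comp [ 240  158   77   79 1986] [277.7069 201.7165]
blue [ 0.6114 -0.2167] area 4572.0 model 4836.4502047153655 px [277.6928 197.6491] tcp [ 0.6112 -0.2164  0.2192]
t 10.1 pos [ 0.6115 -0.2164  0.2193] F [ 0.7867 -0.8252  0.5443] w 0.0856 q [ 0.4862  0.4298 -0.3242  1.6819  0.1519  1.0533 -0.2267]
tool shift cm [-15.66  15.81   0.88] turn [-0.09 -0.06 17.75] min rows 3.161828295740688
6
[[-2.6, 2.6, 0.1, -0.0, -0.0, 3.0], [-2.5, 2.8, 0.1, -0.0, -0.0, 3.0], [-2.3, 2.9, 0.1, -0.0, -0.0, 3.0], [-2.2, 3.0, 0.2, -0.0, -0.0, 3.0], [-2.0, 3.1, 0.2, -0.0, -0.0, 3.0], [-1.9, 3.2, 0.2, -0.0, -0.0, 3.0]]
```

View pics/w_s1.png

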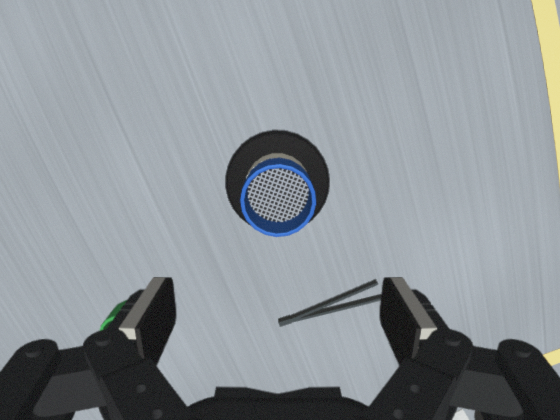

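Blue sits level in the pan at pixel (278,198), measured at (0.6114, -0.2167). The tweezers haven't moved. On to green.

arm_command:
  deltas:
    - [[-2.6,2.6,0.1,0,0,3],[-2.5,2.8,0.1,0,0,3],[-2.3,2.9,0.1,0,0,3],[-2.2,3.0,0.2,0,0,3],[-2.0,3.1,0.2,0,0,3],[-1.9,3.2,0.2,0,0,3],[0,0,0,0,0,0],[0,0,0,0,0,0],[0,0,0,0,0,0]]

```text
time_s: 11.0
tcp_pos: [0.3991, -0.3114, 0.2011]
eef_rot: [-2.963, 1.026, 0.018]
wrist_force: [-0.1, -0.7, -0.8]
width: 0.0854
```

```bash
python3 look.py w_g; python3 sv.py w_g green .411 -.313; python3 plan.py 0.411 -0.313 0.08
```

```text
11.0 [ 0.3991 -0.3114  0.2011] [-2.9634  1.0255  0.018 ] [ 0.7323  0.2238 -0.222   2.0099  0.0567  0.9263 -0.1854]
comp [ 257  149   72   74 1696] [292.8697 190.3496]
green [ 0.4112 -0.3128] area 4126.0 model 4449.976181209437 px [292.3968 185.8936] tcp [ 0.3991 -0.3114  0.2011]
t 11.05 pos [ 0.3995 -0.3112  0.2011] F [-0.5031 -0.3898 -0.12  ] w 0.0856 q [ 0.7319  0.224  -0.2223  2.0097  0.0566  0.9263 -0.1853]
tool shift cm [ 1.17 -0.55 12.09] turn [-0.11  0.72 -0.85] min rows 2.418958210367564
4
[[0.3, -0.1, 3.0, -0.0, 0.2, -0.2], [0.3, -0.1, 3.0, -0.0, 0.2, -0.2], [0.3, -0.1, 3.0, -0.0, 0.2, -0.2], [0.3, -0.1, 3.0, -0.0, 0.2, -0.2]]
```

View pics/w_g.png

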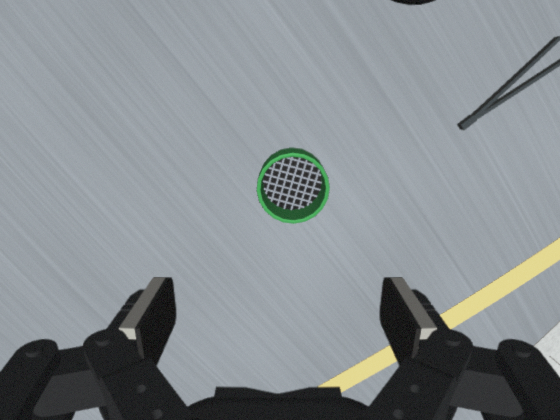

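Green is at (292,186), giving (0.4112, -0.3128), clear of the tweezers. Descending.

arm_command:
  deltas:
    - [[0.3,-0.2,3.0,0,0.2,-0.2],[0.3,-0.2,3.0,0,0.2,-0.2],[0.2,-0.2,3.0,0,0.2,-0.2],[0,-0.2,3.0,0,0.2,-0.2],[0,0,1.0,0,0,0],[0,0,0,0,0,0],[0,0,0,0,0,0]]

```text
time_s: 11.75
tcp_pos: [0.4178, -0.3059, 0.0675]
eef_rot: [-2.979, 0.988, -0.009]
wrist_force: [-0.2, -0.9, -0.3]
width: 0.0853
```

```bash
python3 plan.py 0.4112 -0.3128 0.028
```

```text
t 11.75 pos [ 0.4178 -0.3059  0.0675] F [-0.1934 -0.8668 -0.3344] w 0.0853 q [ 0.6823  0.4276 -0.2069  2.0926  0.1383  0.6288 -0.2588]
tool shift cm [-0.13  0.96  3.94] turn [-0.28 -0.26  0.55] min rows 0.7880891687367788
2
[[-0.1, 0.5, 2.0, -0.1, -0.1, 0.3], [-0.1, 0.5, 2.0, -0.1, -0.1, 0.3]]
```

arm_command:
  deltas:
    - [[-0.1,1.0,0,-0.3,-0.3,0.5],[0,0,0.5,0,0,0],[0,0,1.0,0,0,0],[0,0,0,0,0,0],[0,0,0,0,0,0]]

```text
time_s: 12.25
tcp_pos: [0.412, -0.3158, 0.0549]
eef_rot: [2.974, -1.004, 0.006]
wrist_force: [0.0, -0.5, -0.6]
width: 0.0857
```

```bash
python3 look.py w_g2; python3 sv.py w_g2 green .411 -.313;python3 plan.py 0.4112 -0.3128 0.028
```

```text
12.25 [ 0.412  -0.3158  0.0549] [ 2.9742 -1.0045  0.0063] [ 0.6891  0.4498 -0.1933  2.0956  0.1503  0.6044 -0.2603]
comp [ 204  197  136  141 8587] [271.5982 273.9102]
green [ 0.4115 -0.3124] area 14650.5 model 15684.358052447787 px [271.7479 268.5995] tcp [ 0.412  -0.3158  0.0549]
t 12.3 pos [ 0.4119 -0.3158  0.0548] F [-0.2445 -0.6945 -1.0183] w 0.0849 q [ 0.6892  0.4498 -0.1933  2.0957  0.1503  0.6045 -0.2603]
tool shift cm [-0.25 -0.2   2.68] turn [ 0.06 -0.25 -0.07] min rows 0.5359543461051189
1
[[-0.2, -0.2, 2.7, 0.1, -0.2, -0.1]]
```

arm_command:
  deltas:
    - [[-0.3,-0.2,0.8,0,-0.3,0],[0,0,0.8,0,0,0],[0,0,0.8,0,0,0],[0,0,0,0,0,0],[0,0,0,0,0,0]]

```text
time_s: 12.8
tcp_pos: [0.4106, -0.3116, 0.0283]
eef_rot: [2.977, -1.004, -0.003]
wrist_force: [0.3, -0.8, 0.3]
width: 0.0853
```

```bash
python3 plan.py 0.4113 -0.3126 0.028
```

```text
t 12.8 pos [ 0.4106 -0.3116  0.0283] F [ 0.3493 -0.7649  0.3026] w 0.0853 q [ 0.6748  0.4941 -0.183   2.1085  0.1657  0.5543 -0.279 ]
tool shift cm [0.12 0.04 0.03] turn [ 0.05  0.12 -0.06] min rows 0.02355547500289695
1
[[0.1, 0.0, 0.0, 0.0, 0.1, -0.1]]
```

arm_command:
  deltas:
    - [[0.1,0,0,0,0.1,0],[0,0,0,0,0,0],[0,0,0,0,0,0],[0,0,0,0,0,0],[0,0,0,0,0,0],[0,0,0,0,0,0],[0,0,0,0,0,0],[0,0,0,0,0,0]]
  gripper: 5.0

```text
time_s: 13.6
tcp_pos: [0.4119, -0.3128, 0.0296]
eef_rot: [2.975, -1.004, 0.002]
wrist_force: [0.3, -0.9, -0.6]
width: 0.0592
```

```bash
python3 look.py w_g3; python3 sv.py w_g3 green .411 -.313;python3 plan.py 0.6114 -0.2167 0.16
```

```text
13.6 [ 0.4119 -0.3128  0.0296] [ 2.9753 -1.0044  0.0018] [ 0.6749  0.4925 -0.1827  2.1067  0.1661  0.5542 -0.2791]
comp [  196   219   163   165 13268] [277.2293 307.9397]
green [ 0.4116 -0.313 ] area 20331.0 model 21321.473306696513 px [277.159  303.1478] tcp [ 0.4119 -0.3128  0.0296]
t 13.65 pos [ 0.412  -0.3128  0.0296] F [-0.1246  0.0053 -0.5195] w 0.0591 q [ 0.6749  0.4925 -0.1827  2.1066  0.166   0.5543 -0.2792]
tool shift cm [ 10.06 -19.72 -13.04] turn [  0.06  -0.07 -17.79] min rows 3.9433579408879957
7
[[1.4, -2.8, -1.9, 0.0, -0.0, -2.5], [1.6, -2.8, -1.9, 0.0, -0.0, -2.5], [1.7, -2.7, -1.9, 0.0, -0.0, -2.5], [1.8, -2.6, -1.9, 0.0, -0.0, -2.5], [1.9, -2.5, -1.9, 0.0, -0.0, -2.5], [2.0, -2.4, -1.9, 0.0, -0.0, -2.5], [2.1, -2.3, -1.9, 0.0, -0.0, -2.5]]
```

View pics/w_g3.png

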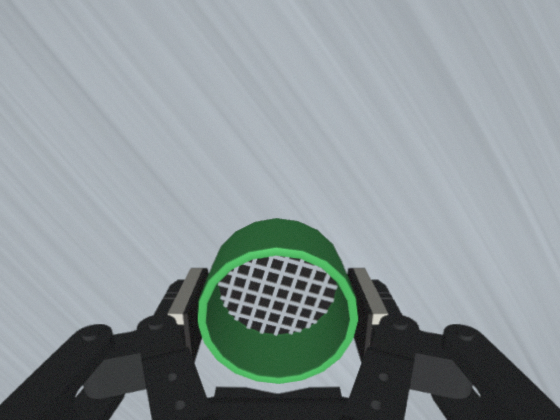

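Green is gripped and centred at (277,303). Lifting and carrying it over the stack. Seated TCP z should be about 0.093.

arm_command:
  deltas:
    - [[0,0,-2.0,0,0,0],[0,0,-3.5,0,0,0],[0,0,-3.5,0,0,0],[0,0,-3.0,0,0,0],[1.4,-2.8,-0.5,0,0,-2.5],[1.6,-2.8,0,0,0,-2.5],[1.7,-2.7,0,0,0,-2.5],[1.8,-2.6,0,0,0,-2.5],[1.9,-2.5,0,0,0,-2.5],[2.0,-2.4,0,0,0,-2.5],[1.8,-2.1,0,0,0,-2.5],[0,0,0,0,0,0],[0,0,0,0,0,0],[0,0,0,0,0,0]]

```text
time_s: 15.05
tcp_pos: [0.6127, -0.2139, 0.1585]
eef_rot: [3.097, -0.527, -0.002]
wrist_force: [-0.9, -0.0, -0.6]
width: 0.0591
```

```bash
python3 look.py w_g4;python3 plan.py 0.6114 -0.2167 0.093
```

```text
15.05 [ 0.6127 -0.2139  0.1585] [ 3.0965 -0.5268 -0.0021] [ 0.4735  0.493  -0.3168  1.7301  0.1832  0.9488 -0.2524]
t 15.1 pos [ 0.6125 -0.2142  0.1585] F [-0.2695  0.0904 -0.4595] w 0.0588 q [ 0.4738  0.4928 -0.3166  1.7304  0.1833  0.9488 -0.2524]
tool shift cm [-0.01  0.26  6.55] turn [0.06 0.07 0.18] min rows 1.3104176588478402
2
[[-0.0, 0.1, 3.3, 0.0, 0.0, 0.1], [-0.0, 0.1, 3.3, 0.0, 0.0, 0.1]]
```

View pics/w_g4.png

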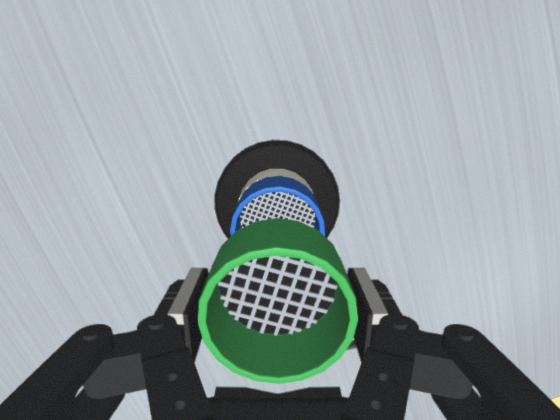

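Green is over blue, whose rim is at (278,215), and lined up. Stepping down to just above its rim.

arm_command:
  deltas:
    - [[0,0.3,1.5,0.1,0.1,0.2],[0,0.1,1.5,0,0,0],[0,0.1,1.0,0,0,0],[0,0,0,0,0,0],[0,0,0,0,0,0]]

```text
time_s: 15.6
tcp_pos: [0.608, -0.2216, 0.1142]
eef_rot: [3.095, -0.539, -0.002]
wrist_force: [-0.3, 0.2, -0.3]
width: 0.0589
```

```bash
python3 plan.py 0.6114 -0.2167 0.093
```

```text
t 15.6 pos [ 0.608  -0.2216  0.1142] F [-0.2502  0.1512 -0.301 ] w 0.0589 q [ 0.4764  0.5407 -0.3033  1.7638  0.2031  0.8691 -0.2632]
tool shift cm [ 0.16 -0.58  2.12] turn [ 0.03  0.08 -0.26] min rows 0.4243765441337962
1
[[0.2, -0.6, 2.1, 0.0, 0.1, -0.3]]
```

arm_command:
  deltas:
    - [[0.2,-0.5,0.3,0,0.1,-0.2],[0,0,0.3,0,0,0],[0,0,0,0,0,0],[0,0,0,0,0,0]]

```text
time_s: 16.0
tcp_pos: [0.6126, -0.217, 0.1086]
eef_rot: [3.096, -0.533, 0.003]
wrist_force: [-0.0, -0.5, -1.2]
width: 0.059
```

```bash
python3 plan.py 0.6114 -0.2167 0.093
```

```text
t 16.0 pos [ 0.6126 -0.217   0.1086] F [-0.0448 -0.5418 -1.17  ] w 0.059 q [ 0.4667  0.5501 -0.3028  1.7628  0.2081  0.8583 -0.2714]
tool shift cm [-0.12  0.02  1.56] turn [ 0.01 -0.11 -0.02] min rows 0.31110219344797735
1
[[-0.1, 0.0, 1.6, 0.0, -0.1, -0.0]]
```

arm_command:
  deltas:
    - [[-0.1,0,0.3,0,-0.1,0],[0,0,0.4,0,0,0],[0,0,0,0,0,0],[0,0,0,0,0,0]]

```text
time_s: 16.4
tcp_pos: [0.6117, -0.2167, 0.1014]
eef_rot: [3.096, -0.533, 0.001]
wrist_force: [0.4, -0.6, -0.8]
width: 0.0592
```

```bash
python3 plan.py 0.6114 -0.2167 0.093
```

```text
t 16.4 pos [ 0.6117 -0.2167  0.1014] F [ 0.4266 -0.6058 -0.792 ] w 0.0592 q [ 0.4651  0.5581 -0.3009  1.7679  0.2116  0.8466 -0.2744]
tool shift cm [-0.03  0.01  0.84] turn [ 0.01 -0.03 -0.02] min rows 0.16713240755378567
1
[[-0.0, 0.0, 0.8, 0.0, -0.0, -0.0]]
```

arm_command:
  deltas:
    - [[0,0,0.3,0,0,0],[0,0,0.3,0,0,0],[0,0,0.1,0,0,0],[0,0,0,0,0,0],[0,0,0,0,0,0]]

```text
time_s: 16.9
tcp_pos: [0.6116, -0.2168, 0.0936]
eef_rot: [3.096, -0.533, 0.001]
wrist_force: [0.2, -0.2, 0.5]
width: 0.0592
```

```bash
python3 plan.py 0.6114 -0.2167 0.093
```

```text
t 16.9 pos [ 0.6116 -0.2168  0.0936] F [ 0.2246 -0.241   0.5154] w 0.0592 q [ 0.4633  0.5678 -0.2984  1.7719  0.2157  0.8336 -0.2776]
tool shift cm [-0.02 -0.    0.06] turn [ 0.02 -0.02 -0.02] min rows 0.012302550237851567
1
[[-0.0, -0.0, 0.1, 0.0, -0.0, -0.0]]
```

Another 1 mm to feel for contact.

arm_command:
  deltas:
    - [[0,0,0.1,0,0,0],[0,0,0,0,0,0]]

```text
time_s: 17.1
tcp_pos: [0.6119, -0.2169, 0.0932]
eef_rot: [3.095, -0.533, 0.002]
wrist_force: [-0.1, 0.7, -0.5]
width: 0.059
```

arm_command:
  deltas:
    - [[0,0,0,0,0,0],[0,0,0,0,0,0],[0,0,0,0,0,0],[0,0,0,0,0,0],[0,0,0,0,0,0],[0,0,-1.0,0,0,0],[0,0,-3.0,0,0,0],[0,0,-4.0,0,0,0],[0,0,-3.0,0,0,0],[0,0,-2.0,0,0,0],[0,0,0,0,0,0],[0,0,0,0,0,0]]
  gripper: 8.54

```text
time_s: 18.3
tcp_pos: [0.6116, -0.2163, 0.232]
eef_rot: [3.096, -0.532, 0.003]
wrist_force: [-1.2, 0.1, -0.6]
width: 0.0856
```

```bash
python3 look.py w_s2; python3 sv.py w_s2 green .611 -.2165 .064; python3 plan.py 0.643 0.205 0.21; python3 -c "
from h import *
im=robot.snapshot('scene');cv2.imwrite('pics/sc2.png',cv2.resize(im[100:260,140:340],(800,640))[:600])"
```

```text
18.3 [ 0.6116 -0.2163  0.232 ] [ 3.096  -0.5322  0.0034] [ 0.4892  0.4184 -0.3289  1.6697  0.1499  1.0761 -0.2249]
comp [ 237  162   82   85 2402] [277.6682 208.45  ]
green [ 0.6118 -0.2169] area 5243.5 model 5532.191083629499 px [277.5437 204.546 ] tcp [ 0.6116 -0.2163  0.232 ]
t 18.35 pos [ 0.6118 -0.2163  0.232 ] F [0.0878 0.0438 0.4144] w 0.0852 q [ 0.4891  0.4185 -0.3289  1.6695  0.1499  1.076  -0.2249]
tool shift cm [-11.13 -40.76   2.18] turn [  0.03  -0.13 -37.19] min rows 8.151309136107354
11
[[-1.0, -3.7, 0.2, 0.0, -0.0, -3.4], [-0.8, -3.8, 0.2, 0.0, -0.0, -3.4], [-0.6, -3.8, 0.2, 0.0, -0.0, -3.4], [-0.3, -3.8, 0.2, 0.0, -0.0, -3.4], [-0.1, -3.8, 0.2, 0.0, -0.0, -3.4], [0.1, -3.8, 0.2, 0.0, -0.0, -3.4], [0.3, -3.8, 0.2, 0.0, -0.0, -3.4], [0.6, -3.8, 0.2, 0.0, -0.0, -3.4], [0.8, -3.8, 0.2, 0.0, -0.0, -3.4], [1.0, -3.7, 0.2, 0.0, -0.0, -3.4], [1.2, -3.6, 0.2, 0.0, -0.0, -3.4]]
```

View pics/w_s2.png

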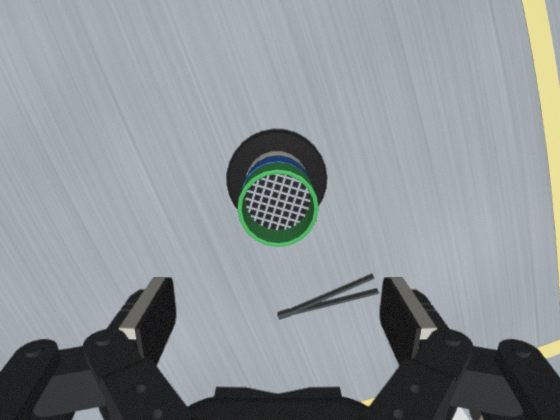

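View pics/sc2.png

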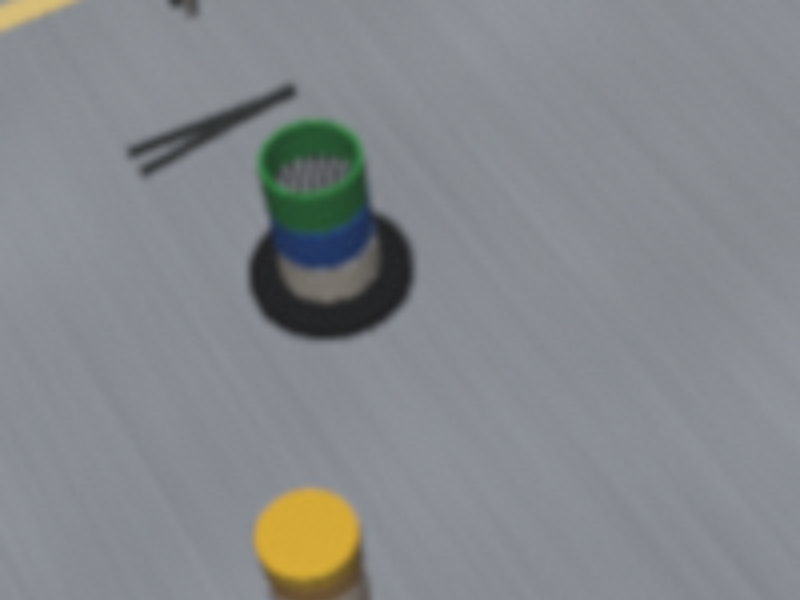

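The stack is straight and level, with green at (278,205), and the tweezers are still in place. On to red. The path stays above 0.2 m, well over the 72 mm jar.

arm_command:
  deltas:
    - [[-1.0,-3.7,0.1,0,0,-3.4],[-0.8,-3.8,0.1,0,0,-3.4],[-0.6,-3.8,0.1,0,0,-3.4],[-0.3,-3.8,0.1,0,0,-3.4],[-0.1,-3.8,0.1,0,0,-3.4],[0.1,-3.8,0.1,0,0,-3.4],[0.3,-3.8,0.2,0,0,-3.4],[0.6,-3.8,0.2,0,0,-3.4],[0.8,-3.8,0.2,0,0,-3.4],[1.0,-3.7,0.2,0,0,-3.4],[1.2,-3.6,0.2,0,0,-3.4],[0,0,0,0,0,0],[0,0,0,0,0,0],[0,0,0,0,0,0]]

```text
time_s: 19.8
tcp_pos: [0.6321, 0.2184, 0.198]
eef_rot: [-3.094, -0.526, 0.035]
wrist_force: [0.1, -0.5, -0.6]
width: 0.0856
```

```bash
python3 look.py w_r; python3 sv.py w_r red .643 .205; python3 plan.py 0.643 0.205 0.08
```

```text
19.8 [0.6321 0.2184 0.198 ] [-3.0941 -0.5263  0.0349] [-0.0222  0.532  -0.5632  1.6231  0.2976  1.0959 -0.3285]
comp [ 254  177   71   74 1964] [289.2749 217.1965]
red [0.6436 0.2044] area 4084.5 model 4411.639131178148 px [289.2307 214.123 ] tcp [0.6321 0.2184 0.198 ]
t 19.85 pos [0.6322 0.2178 0.198 ] F [ 0.4756 -1.1768  1.2608] w 0.0859 q [-0.0217  0.5318 -0.5628  1.6233  0.2977  1.0959 -0.3285]
tool shift cm [ 0.85  1.64 11.78] turn [-0.34  1.24  1.58] min rows 2.355671292441772
3
[[0.3, 0.5, 3.9, -0.1, 0.4, 0.5], [0.3, 0.5, 3.9, -0.1, 0.4, 0.5], [0.2, 0.5, 3.9, -0.1, 0.4, 0.5]]
```

View pics/w_r.png

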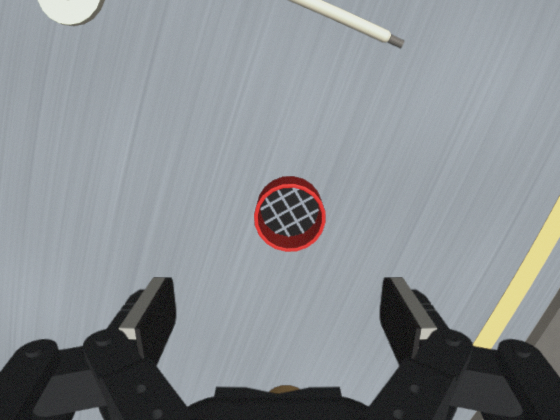

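Red is at (289,214), giving (0.6436, 0.2044). The pen tip at (400,42) is well clear. Descending.

arm_command:
  deltas:
    - [[0.3,0.4,3.0,-0.3,0.8,0.8],[0.2,0.3,3.0,0,0.4,0.8],[0.1,0.2,3.0,0,0,0],[0,0.2,3.0,0,0,0],[0,0,0,0,0,0],[0,0,0,0,0,0]]

```text
time_s: 20.45
tcp_pos: [0.6434, 0.2012, 0.076]
eef_rot: [3.105, 0.463, 0.005]
wrist_force: [0.7, -0.7, 1.2]
width: 0.0853
```

```bash
python3 plan.py 0.6436 0.2044 0.028
```

```text
t 20.45 pos [0.6434 0.2012 0.076 ] F [ 0.685  -0.7357  1.2424] w 0.0853 q [-0.0445  0.656  -0.4965  1.7101  0.3927  0.8736 -0.4131]
tool shift cm [ 0.1  -0.32  4.8 ] turn [ 0.15 -0.14 -0.64] min rows 0.960154444026372
2
[[0.1, -0.2, 2.4, 0.1, -0.1, -0.3], [0.1, -0.2, 2.4, 0.1, -0.1, -0.3]]
```

arm_command:
  deltas:
    - [[0.1,-0.4,0.5,0.2,-0.1,-0.6],[0,0,1.2,0,0,0],[0,0,0.8,0,0,0],[0,0,0,0,0,0],[0,0,0,0,0,0]]

```text
time_s: 20.95
tcp_pos: [0.6453, 0.2059, 0.0536]
eef_rot: [-3.103, -0.479, -0.009]
wrist_force: [0.9, -0.3, 0.1]
width: 0.0852
```

```bash
python3 look.py w_r2; python3 sv.py w_r2 red .643 .205; python3 plan.py 0.6436 0.2044 0.028
```

```text
20.95 [0.6453 0.2059 0.0536] [-3.1029 -0.4792 -0.009 ] [-0.0556  0.6869 -0.4877  1.7135  0.411   0.838  -0.4202]
comp [ 205  204  136  141 8945] [272.8011 280.6528]
red [0.6434 0.2048] area 14744.5 model 15763.407419206225 px [272.8937 275.6425] tcp [0.6453 0.2059 0.0536]
t 21.0 pos [0.6453 0.2059 0.0536] F [-0.5665 -0.7262  0.3353] w 0.0856 q [-0.0556  0.6869 -0.4877  1.7136  0.411   0.838  -0.4202]
tool shift cm [-0.22  0.09  2.56] turn [-0.06 -0.34 -0.06] min rows 0.5113662885177932
1
[[-0.2, 0.1, 2.6, -0.1, -0.3, -0.1]]
```

arm_command:
  deltas:
    - [[-0.2,0.1,0.7,-0.1,-0.3,0],[0,0,0.8,0,0,0],[0,0,0.8,0,0,0],[0,0,0,0,0,0],[0,0,0,0,0,0]]

```text
time_s: 21.5
tcp_pos: [0.6436, 0.2043, 0.0286]
eef_rot: [3.104, 0.479, 0.001]
wrist_force: [-0.5, -0.2, -0.1]
width: 0.0854
```

```bash
python3 plan.py 0.6434 0.2046 0.028
```

```text
t 21.5 pos [0.6436 0.2043 0.0286] F [-0.4501 -0.2106 -0.1343] w 0.0854 q [-0.0656  0.7177 -0.4728  1.7223  0.4295  0.8059 -0.4339]
tool shift cm [-0.01 -0.04  0.06] turn [ 0.05 -0.02 -0.08] min rows 0.012754953646225028
1
[[-0.0, -0.0, 0.1, 0.1, -0.0, -0.1]]
```

arm_command:
  deltas:
    - [[0,0,0,0,0,0],[0,0,0,0,0,0],[0,0,0,0,0,0],[0,0,0,0,0,0],[0,0,0,0,0,0],[0,0,0,0,0,0],[0,0,0,0,0,0],[0,0,0,0,0,0]]
  gripper: 5.0

```text
time_s: 22.3
tcp_pos: [0.644, 0.2044, 0.0295]
eef_rot: [3.104, 0.479, 0.002]
wrist_force: [0.4, -0.4, -0.6]
width: 0.0576
```

```bash
python3 look.py w_r3; python3 sv.py w_r3 red .643 .205;python3 plan.py 0.6116 -0.2168 0.19
```

```text
22.3 [0.644  0.2044 0.0295] [3.1041 0.4793 0.0023] [-0.0654  0.7167 -0.4731  1.7219  0.4292  0.8063 -0.4337]
comp [  198   218   160   164 13339] [277.1547 306.6288]
red [0.6434 0.2047] area 20307.0 model 21416.243254334084 px [277.1358 301.7979] tcp [0.644  0.2044 0.0295]
t 22.35 pos [0.644  0.2043 0.0294] F [-0.2025  0.377  -0.8112] w 0.0578 q [-0.0654  0.7167 -0.473   1.7219  0.4292  0.8063 -0.4337]
tool shift cm [-15.77  39.19 -16.04] turn [ 0.03 -0.09 37.08] min rows 7.83851365386627
12
[[-1.3, 3.3, -1.3, 0.0, -0.0, 3.1], [-1.1, 3.3, -1.3, 0.0, -0.0, 3.1], [-1.0, 3.4, -1.3, 0.0, -0.0, 3.1], [-0.8, 3.4, -1.3, 0.0, -0.0, 3.1], [-0.6, 3.5, -1.3, 0.0, -0.0, 3.1], [-0.4, 3.5, -1.3, 0.0, -0.0, 3.1], [-0.2, 3.5, -1.3, 0.0, -0.0, 3.1], [-0.0, 3.5, -1.3, 0.0, -0.0, 3.1], [0.2, 3.5, -1.3, 0.0, -0.0, 3.1], [0.4, 3.5, -1.3, 0.0, -0.0, 3.1], [0.5, 3.5, -1.3, 0.0, -0.0, 3.1], [0.7, 3.4, -1.3, 0.0, -0.0, 3.1]]
```

View pics/w_r3.png

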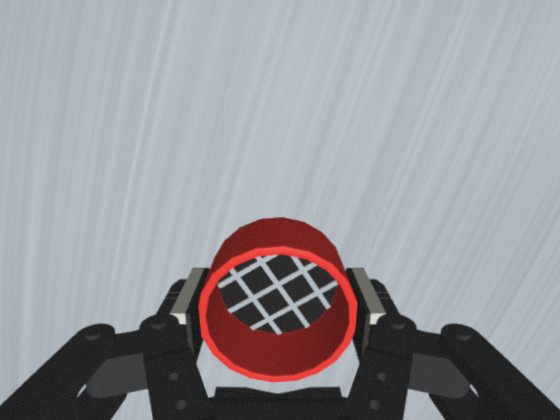

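Red is gripped and centred at (277,302). Lifting, then carrying it over the stack. Seated TCP z should be about 0.125.

arm_command:
  deltas:
    - [[0,0,-2.0,0,0,0],[0,0,-3.5,0,0,0],[0,0,-4.0,0,0,0],[0,0,-4.0,0,0,0],[0,0,-2.5,0,0,0],[-1.3,3.3,0,0,0,3.1],[-1.1,3.3,0,0,0,3.1],[-1.0,3.4,0,0,0,3.1],[-0.8,3.4,0,0,0,3.1],[-0.6,3.5,0,0,0,3.1],[-0.4,3.5,0,0,0,3.1],[-0.2,3.5,0,0,0,3.1],[0,3.5,0,0,0,3.1],[0.2,3.5,0,0,0,3.1],[0.4,3.5,0,0,0,3.1],[0.5,3.5,0,0,0,3.1],[0.4,2.2,0,0,0,2.3],[0,0,0,0,0,0],[0,0,0,0,0,0],[0,0,0,0,0,0]]

```text
time_s: 24.35
tcp_pos: [0.6054, -0.216, 0.1959]
eef_rot: [-3.092, 0.547, -0.002]
wrist_force: [0.3, -0.2, -1.5]
width: 0.0576
```

```bash
python3 look.py w_r4;python3 plan.py 0.6116 -0.2168 0.125
```

```text
24.35 [ 0.6054 -0.216   0.1959] [-3.0923  0.5467 -0.0025] [ 0.496   0.4446 -0.3335  1.7164  0.1657  1.0069 -0.246 ]
t 24.4 pos [ 0.6055 -0.2155  0.1959] F [-0.0709  0.166  -2.1597] w 0.0579 q [ 0.4956  0.4445 -0.3338  1.7165  0.1656  1.0068 -0.246 ]
tool shift cm [ 0.6  -0.08  7.09] turn [-0.1  -0.08 -0.5 ] min rows 1.418572300461557
2
[[0.3, -0.0, 3.5, -0.1, -0.0, -0.2], [0.3, -0.0, 3.5, -0.1, -0.0, -0.2]]
```

View pics/w_r4.png

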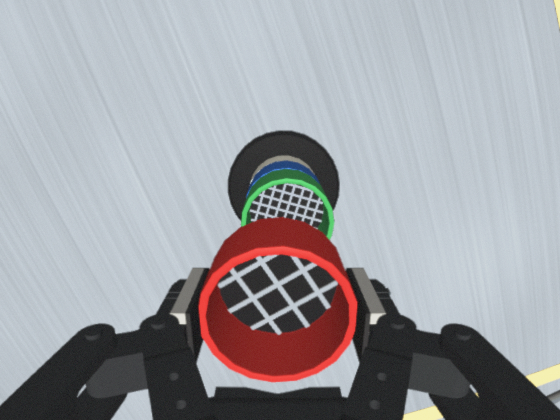

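Red is over green, whose rim is at (288,212). Small correction, then down.

arm_command:
  deltas:
    - [[0.6,-0.1,0.5,0,0,-0.5],[0,0,1.5,0,0,0],[0,0,1.5,0,0,0],[0,0,1.0,0,0,0],[0,0,0,0,0,0],[0,0,0,0,0,0]]

```text
time_s: 25.0
tcp_pos: [0.6124, -0.2125, 0.1452]
eef_rot: [-3.095, 0.522, 0.001]
wrist_force: [0.6, -0.6, -0.1]
width: 0.058
```

```bash
python3 plan.py 0.6116 -0.2168 0.125
```

```text
t 25.0 pos [ 0.6124 -0.2125  0.1452] F [ 0.6277 -0.5755 -0.1222] w 0.058 q [ 0.4806  0.508  -0.3267  1.7409  0.1927  0.9251 -0.2582]
tool shift cm [0.07 0.44 2.02] turn [-0.18  0.06  0.38] min rows 0.4045506876759296
1
[[0.1, 0.4, 2.0, -0.2, 0.1, 0.4]]
```

arm_command:
  deltas:
    - [[0.1,0.4,0.2,-0.2,0,0.4],[0,0,0.3,0,0,0],[0,0,0,0,0,0],[0,0,0,0,0,0]]

```text
time_s: 25.4
tcp_pos: [0.6124, -0.2175, 0.1408]
eef_rot: [3.095, -0.535, 0.0]
wrist_force: [-0.4, 0.8, -0.9]
width: 0.0577
```

```bash
python3 plan.py 0.6116 -0.2168 0.125
```

```text
t 25.4 pos [ 0.6124 -0.2175  0.1408] F [-0.4494  0.7646 -0.8678] w 0.0577 q [ 0.4813  0.5141 -0.3208  1.7413  0.1977  0.9176 -0.2636]
tool shift cm [-0.1  -0.04  1.58] turn [ 0.05 -0.02 -0.09] min rows 0.3160415127273634
1
[[-0.1, -0.0, 1.6, 0.1, -0.0, -0.1]]
```

arm_command:
  deltas:
    - [[-0.1,0,0.3,0,0,0],[0,0,0.4,0,0,0],[0,0,0,0,0,0],[0,0,0,0,0,0]]

```text
time_s: 25.8
tcp_pos: [0.6115, -0.2172, 0.1337]
eef_rot: [3.095, -0.535, 0.002]
wrist_force: [0.4, -0.5, -1.1]
width: 0.0579
```

```bash
python3 plan.py 0.6116 -0.2168 0.125
```

```text
t 25.8 pos [ 0.6115 -0.2172  0.1337] F [ 0.3501 -0.5136 -1.1284] w 0.0579 q [ 0.48    0.5205 -0.3192  1.7488  0.2014  0.9032 -0.2669]
tool shift cm [-0.01 -0.04  0.87] turn [ 0.05 -0.07 -0.09] min rows 0.17428517022311155
1
[[-0.0, -0.0, 0.9, 0.0, -0.1, -0.1]]
```

arm_command:
  deltas:
    - [[0,0,0.3,0,0,0],[0,0,0.3,0,0,0],[0,0,0.2,0,0,0],[0,0,0,0,0,0],[0,0,0,0,0,0]]

```text
time_s: 26.3
tcp_pos: [0.6117, -0.2172, 0.1252]
eef_rot: [3.095, -0.535, 0.002]
wrist_force: [0.3, -0.2, 0.2]
width: 0.0578
```

```bash
python3 plan.py 0.6116 -0.2168 0.125
```

```text
t 26.3 pos [ 0.6117 -0.2172  0.1252] F [ 0.2818 -0.247   0.2004] w 0.0578 q [ 0.478   0.5305 -0.3169  1.754   0.2059  0.8883 -0.2706]
tool shift cm [-0.02 -0.03  0.02] turn [ 0.05 -0.08 -0.08] min rows 0.009890890268351866
1
[[-0.0, -0.0, 0.0, 0.0, -0.1, -0.1]]
```

The weight has come off the wrist, so it's seated. Releasing.

arm_command:
  deltas:
    - [[0,0,0,0,0,0],[0,0,0,0,0,0],[0,0,0,0,0,0],[0,0,0,0,0,0],[0,0,0,0,0,0],[0,0,-1.0,0,0,0],[0,0,-3.0,0,0,0],[0,0,-4.0,0,0,0],[0,0,-3.0,0,0,0],[0,0,-1.0,0,0,0],[0,0,0,0,0,0],[0,0,0,0,0,0]]
  gripper: 8.54

```text
time_s: 27.5
tcp_pos: [0.6112, -0.2166, 0.2523]
eef_rot: [3.095, -0.534, 0.002]
wrist_force: [0.2, 0.3, -0.6]
width: 0.0856
```

```bash
python3 look.py w_s3; python3 sv.py w_s3 red .611 -.2165 .096; python3 plan.py 0.411 0.324 0.22; python3 -c "
from h import *
im=robot.snapshot('scene');cv2.imwrite('pics/sc3.png',cv2.resize(im[100:260,140:340],(800,640))[:600])"
```

```text
27.5 [ 0.6112 -0.2166  0.2523] [ 3.0951 -0.5337  0.0023] [ 0.499   0.4019 -0.341   1.6487  0.1471  1.1147 -0.2232]
comp [ 236  164   85   88 2754] [277.8584 212.281 ]
red [ 0.6117 -0.2168] area 5717.0 model 6037.359838219942 px [277.9452 208.3243] tcp [ 0.6112 -0.2166  0.2523]
t 27.55 pos [ 0.6111 -0.2166  0.252 ] F [ 0.0536 -0.3922  0.9005] w 0.0857 q [ 0.4989  0.4023 -0.3409  1.6488  0.1471  1.1146 -0.2232]
tool shift cm [-36.96 -44.23   3.14] turn [  0.06  -0.05 -57.82] min rows 8.84670134492356
15
[[-2.5, -2.9, 0.2, 0.0, -0.0, -3.9], [-2.3, -3.1, 0.2, 0.0, -0.0, -3.9], [-2.0, -3.3, 0.2, 0.0, -0.0, -3.9], [-1.8, -3.4, 0.2, 0.0, -0.0, -3.9], [-1.6, -3.5, 0.2, 0.0, -0.0, -3.9], [-1.4, -3.6, 0.2, 0.0, -0.0, -3.9], [-1.1, -3.7, 0.2, 0.0, -0.0, -3.9], [-0.9, -3.7, 0.2, 0.0, -0.0, -3.9], [-0.6, -3.8, 0.2, 0.0, -0.0, -3.9], [-0.3, -3.8, 0.2, 0.0, -0.0, -3.9], [-0.1, -3.8, 0.2, 0.0, -0.0, -3.9], [0.2, -3.8, 0.2, 0.0, -0.0, -3.9], [0.4, -3.8, 0.2, 0.0, -0.0, -3.9], [0.7, -3.8, 0.2, 0.0, -0.0, -3.9], [0.9, -3.7, 0.2, 0.0, -0.0, -3.9]]
```

View pics/w_s3.png

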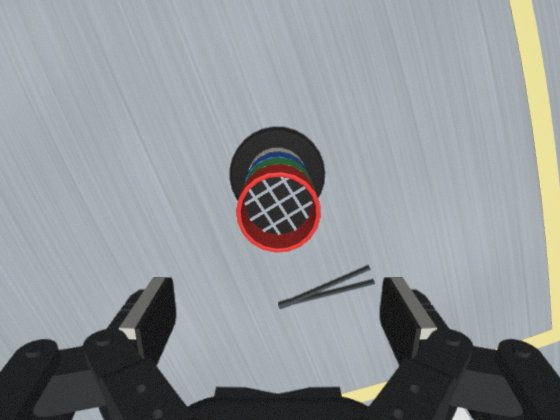

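View pics/sc3.png

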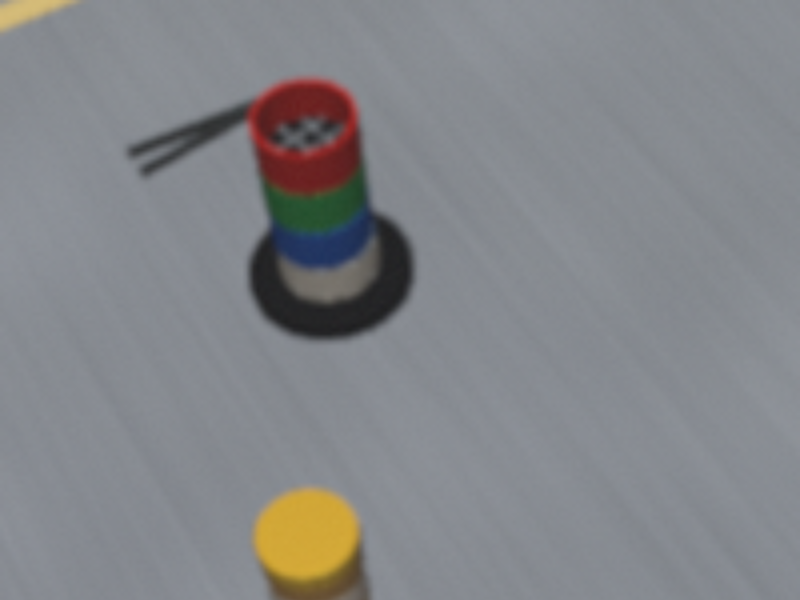

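Red is seated straight and level at (278,208), measured at (0.6117, -0.2168). Now the lid.

arm_command:
  deltas:
    - [[-2.5,-2.9,0,0,0,-3.9],[-2.3,-3.1,0.1,0,0,-3.9],[-2.0,-3.3,0.1,0,0,-3.9],[-1.8,-3.4,0.1,0,0,-3.9],[-1.6,-3.5,0.1,0,0,-3.9],[-1.4,-3.6,0.1,0,0,-3.9],[-1.1,-3.7,0.1,0,0,-3.9],[-0.9,-3.7,0.1,0,0,-3.9],[-0.6,-3.8,0.2,0,0,-3.9],[-0.3,-3.8,0.2,0,0,-3.9],[-0.1,-3.8,0.2,0,0,-3.9],[0.2,-3.8,0.2,0,0,-3.9],[0.4,-3.8,0.2,0,0,-3.9],[0.7,-3.8,0.2,0,0,-3.9],[0.7,-3.0,0.2,0,0,-3.0],[0,0,0,0,0,0],[0,0,0,0,0,0],[0,0,0,0,0,0]]

```text
time_s: 29.4
tcp_pos: [0.3833, 0.3273, 0.2128]
eef_rot: [-2.941, -1.081, 0.044]
wrist_force: [0.1, -0.4, 0.7]
width: 0.0856
```

```bash
python3 look.py w_l; python3 sv.py w_l white .411 .324; python3 plan.py 0.411 0.324 0.09
```

```text
29.4 [0.3833 0.3273 0.2128] [-2.9409 -1.0812  0.044 ] [-0.1154  0.2967 -0.822   1.9685  0.2312  1.0002 -0.341 ]
comp [ 271  181   64   62 2432] [302.0876 210.0366]
white [0.4117 0.3222] area 3023.0 model 3209.8030037563294 px [302.2509 211.4398] tcp [0.3833 0.3273 0.2128]
t 29.45 pos [0.3836 0.3269 0.2128] F [-0.1664 -0.4095 -0.2117] w 0.0855 q [-0.115   0.2965 -0.8217  1.9685  0.2313  1.0003 -0.3411]
tool shift cm [ 2.19  2.21 12.2 ] turn [-0.94  1.37  2.08] min rows 2.4399429981047325
4
[[0.5, 0.6, 3.0, -0.2, 0.3, 0.5], [0.5, 0.5, 3.1, -0.2, 0.3, 0.5], [0.5, 0.5, 3.1, -0.2, 0.3, 0.5], [0.5, 0.5, 3.1, -0.2, 0.3, 0.5]]
```

View pics/w_l.png

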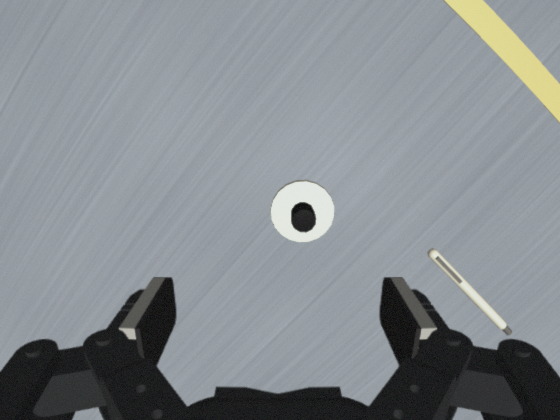

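The lid is at (302,211), with its knob at (303,217). I'll check how far the near end of the pen (432,250) is.

Run:
```python
from h import *
d=np.load('pics/w_l.npz');c=cam('wrist',dict(tcp_pos=d['p'],eef_rot=d['r']))
P=unproj(c,[(432,250),(511,332)],.006);print(P,np.linalg.norm(P[:,:2]-[.4117,.3222],axis=1))
print('knob top',unproj(c,(303,220),.042))
```

```text
[[0.5384 0.3762 0.006 ]
 [0.6845 0.3692 0.006 ]] [0.1377 0.2768]
knob top [[0.4102 0.3232 0.042 ]]
```

The pen is 138 mm away and the fingers reach 57 mm from the axis, so it's clear. Partly closing the fingers and descending.

arm_command:
  deltas:
    - [[0.6,0.6,3.0,-0.9,1.0,1.0],[0.6,0.5,3.0,0,0.3,1.0],[0.5,0.4,3.0,0,0,0],[0.3,0.3,2.0,0,0,0],[0,0,0,0,0,0],[0,0,0,0,0,0]]
  gripper: 6.0

```text
time_s: 30.05
tcp_pos: [0.4144, 0.3197, 0.0995]
eef_rot: [2.972, 1.011, 0.002]
wrist_force: [-0.2, 0.6, 0.6]
width: 0.0598
```

```bash
python3 look.py w_l2; python3 sv.py w_l2 white .411 .324; python3 plan.py 0.4117 0.3222 0.037
```

```text
30.05 [0.4144 0.3197 0.0995] [2.9723 1.0111 0.0023] [-0.2018  0.4654 -0.7072  2.0379  0.4285  0.786  -0.5105]
comp [ 228  175   98   93 5441] [276.3724 217.8781]
white [0.4115 0.3221] area 6976.5 model 7380.1286993725225 px [276.3979 221.0379] tcp [0.4144 0.3197 0.0995]
t 30.1 pos [0.4145 0.3196 0.0997] F [-0.2291 -0.764  -0.1963] w 0.06 q [-0.2016  0.4651 -0.7072  2.038   0.4286  0.7861 -0.5105]
tool shift cm [-0.07 -0.39  6.27] turn [ 0.15 -0.06 -0.48] min rows 1.253868066104721
2
[[-0.0, -0.2, 3.1, 0.1, -0.0, -0.2], [-0.0, -0.2, 3.1, 0.1, -0.0, -0.2]]
```

View pics/w_l2.png

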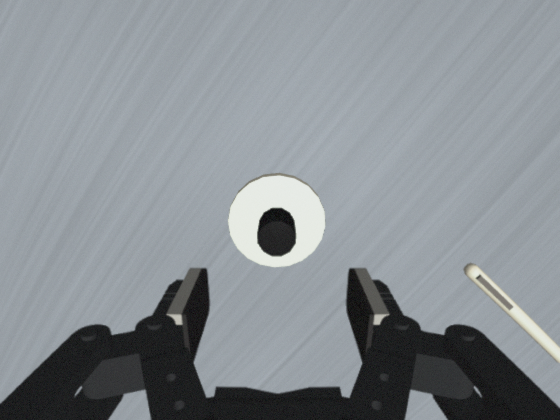

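The lid is centred at (276,221) and its position estimate is unchanged. Continuing down.

arm_command:
  deltas:
    - [[-0.1,-0.4,0.5,0.1,0,-0.5],[0,0,1.5,0,0,0],[0,0,1.5,0,0,0],[0,0,0,0,0,0],[0,0,0,0,0,0]]
  gripper: 6.0

```text
time_s: 30.6
tcp_pos: [0.412, 0.3229, 0.0643]
eef_rot: [-2.97, -1.025, -0.008]
wrist_force: [-0.7, 0.1, 0.3]
width: 0.0599
```

```bash
python3 plan.py 0.4116 0.3222 0.037
```

```text
t 30.6 pos [0.412  0.3229 0.0643] F [-0.661   0.1043  0.3156] w 0.0599 q [-0.2423  0.5167 -0.6707  2.0599  0.4889  0.7192 -0.5608]
tool shift cm [-0.09  0.03  2.73] turn [ 0.09 -0.28  0.02] min rows 0.5467270720804562
1
[[-0.1, 0.0, 2.7, 0.1, -0.3, 0.0]]
```

arm_command:
  deltas:
    - [[-0.1,0,0.9,0.1,-0.3,0],[0,0,0.9,0,0,0],[0,0,0.7,0,0,0],[0,0,0,0,0,0],[0,0,0,0,0,0]]

```text
time_s: 31.1
tcp_pos: [0.4111, 0.3224, 0.037]
eef_rot: [-2.97, -1.025, 0.002]
wrist_force: [0.1, 0.2, 0.1]
width: 0.0599
```

```bash
python3 look.py w_l3; python3 sv.py w_l3 white .411 .324;python3 plan.py 0.4116 0.3222 0.037
```

```text
31.1 [0.4111 0.3224 0.037 ] [-2.9695 -1.0251  0.0018] [-0.2687  0.5604 -0.6396  2.0693  0.5295  0.6774 -0.5944]
comp [ 213  216  132  117 8765] [278.396  266.4153]
white [0.4115 0.3219] area 12091.0 model 13056.489446528838 px [278.3973 274.6927] tcp [0.4111 0.3224 0.037 ]
t 31.15 pos [0.4111 0.3223 0.0371] F [ 0.2161 -0.0265  0.0668] w 0.0597 q [-0.2686  0.5602 -0.6396  2.0694  0.5295  0.6775 -0.5944]
tool shift cm [0.03 0.04 0.01] turn [-0.02  0.06  0.03] min rows 0.007991967856476743
1
[[0.0, 0.0, 0.0, -0.0, 0.1, 0.0]]
```

View pics/w_l3.png

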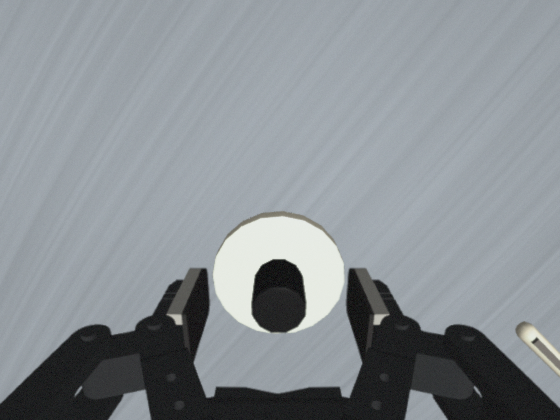

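The knob, at about (278,305), is centred between the pads. Closing.

arm_command:
  deltas:
    - [[0,0,0,0,0,0],[0,0,0,0,0,0],[0,0,0,0,0,0],[0,0,0,0,0,0],[0,0,0,0,0,0],[0,0,0,0,0,0],[0,0,0,0,0,0],[0,0,0,0,0,0],[0,0,0,0,0,0],[0,0,0,0,0,0]]
  gripper: 1.2

```text
time_s: 32.15
tcp_pos: [0.4117, 0.3226, 0.0382]
eef_rot: [-2.97, -1.024, -0.001]
wrist_force: [-0.7, 0.2, -1.0]
width: 0.0196
```

```bash
python3 plan.py 0.6117 -0.2168 0.22;  python3 look.py w_l4
```

```text
t 32.15 pos [0.4117 0.3226 0.0382] F [-0.6556  0.1734 -1.0253] w 0.0196 q [-0.268   0.5584 -0.6402  2.0689  0.529   0.6779 -0.5941]
tool shift cm [-17.49  54.8  -18.2 ] turn [-0.02 -0.03 57.58] min rows 10.959133985676967
16
[[-1.1, 3.4, -1.1, -0.0, -0.0, 3.6], [-0.9, 3.5, -1.1, -0.0, -0.0, 3.6], [-0.7, 3.5, -1.1, -0.0, -0.0, 3.6], [-0.4, 3.6, -1.1, -0.0, -0.0, 3.6], [-0.2, 3.6, -1.1, -0.0, -0.0, 3.6], [0.0, 3.6, -1.1, -0.0, -0.0, 3.6], [0.2, 3.6, -1.1, -0.0, -0.0, 3.6], [0.5, 3.6, -1.1, -0.0, -0.0, 3.6], [0.7, 3.5, -1.1, -0.0, -0.0, 3.6], [0.9, 3.5, -1.1, -0.0, -0.0, 3.6], [1.1, 3.4, -1.1, -0.0, -0.0, 3.6], [1.3, 3.3, -1.1, -0.0, -0.0, 3.6], [1.5, 3.2, -1.1, -0.0, -0.0, 3.6], [1.7, 3.1, -1.1, -0.0, -0.0, 3.6], [1.9, 3.0, -1.1, -0.0, -0.0, 3.6], [2.1, 2.9, -1.1, -0.0, -0.0, 3.6]]
32.15 [0.4117 0.3226 0.0382] [-2.9696 -1.0243 -0.001 ] [-0.268   0.5584 -0.6402  2.0689  0.529   0.6779 -0.5941]
```

View pics/w_l4.png

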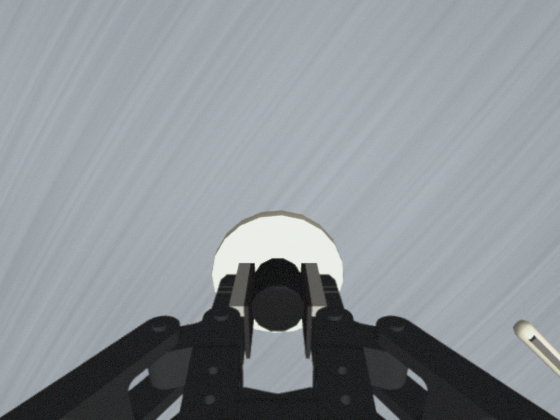

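The knob is gripped, opening 19.6 mm. Seated TCP z should be about 0.166. Lifting first.

arm_command:
  deltas:
    - [[0,0,-2.0,0,0,0],[0,0,-3.5,0,0,0],[0,0,-4.0,0,0,0],[0,0,-4.0,0,0,0],[0,0,-4.0,0,0,0],[0,0,-2.5,0,0,0],[-1.1,3.4,0,0,0,3.6],[-0.9,3.5,0,0,0,3.6],[-0.7,3.5,0,0,0,3.6],[-0.4,3.6,0,0,0,3.6],[-0.2,3.6,0,0,0,3.6],[0,3.6,0,0,0,3.6],[0.2,3.6,0,0,0,3.6],[0.5,3.6,0,0,0,3.6],[0.7,3.5,0,0,0,3.6],[0.9,3.5,0,0,0,3.6],[0,0,0,0,0,0],[0,0,0,0,0,0]]

```text
time_s: 34.0
tcp_pos: [0.5361, -0.0288, 0.247]
eef_rot: [3.141, 0.023, 0.003]
wrist_force: [-0.5, 0.9, 0.2]
width: 0.0202
```

```bash
python3 plan.py 0.6117 -0.2168 0.225;  python3 look.py w_l5
```

```text
t 34.0 pos [ 0.5361 -0.0288  0.247 ] F [-0.473   0.9291  0.1885] w 0.0202 q [ 0.3793  0.2436 -0.5165  1.894   0.139   1.0374 -0.1803]
tool shift cm [ 7.28 18.91  2.22] turn [-0.01 -0.09 20.37] min rows 3.782116137563281
6
[[1.2, 3.2, 0.4, -0.0, -0.0, 3.4], [1.4, 3.1, 0.4, -0.0, -0.0, 3.4], [1.6, 3.0, 0.4, -0.0, -0.0, 3.4], [1.8, 2.9, 0.4, -0.0, -0.0, 3.4], [1.9, 2.8, 0.4, -0.0, -0.0, 3.4], [2.1, 2.7, 0.4, -0.0, -0.0, 3.4]]
34.0 [ 0.5361 -0.0288  0.247 ] [3.1415 0.0235 0.0026] [ 0.3793  0.2436 -0.5165  1.894   0.139   1.0374 -0.1803]
```

View pics/w_l5.png

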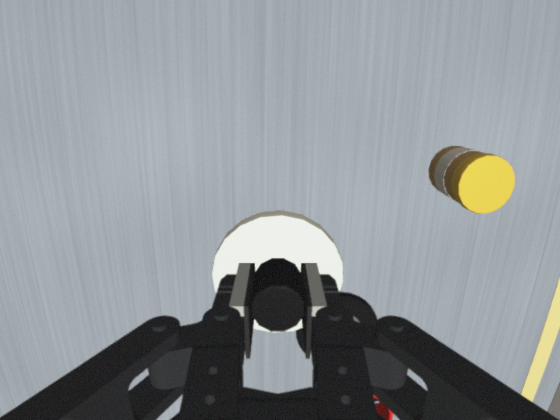

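The lid is held level with its knob at (277,300), the same as at the grasp, and the jar hasn't moved. Carrying on to the stack.

arm_command:
  deltas:
    - [[1.2,3.2,0.2,0,0,3.4],[1.4,3.1,0.2,0,0,3.4],[1.6,3.0,0.3,0,0,3.4],[1.8,2.9,0.3,0,0,3.4],[1.9,2.8,0.3,0,0,3.4],[1.9,2.3,0.3,0,0,3.4],[0,0,0,0,0,0],[0,0,0,0,0,0],[0,0,0,0,0,0]]

```text
time_s: 34.95
tcp_pos: [0.6146, -0.2094, 0.231]
eef_rot: [-3.096, 0.524, -0.003]
wrist_force: [0.2, -0.4, -1.2]
width: 0.0202
```

```bash
python3 plan.py 0.6117 -0.2168 0.166
```

```text
t 34.95 pos [ 0.6146 -0.2094  0.231 ] F [ 0.1921 -0.3994 -1.2307] w 0.0202 q [ 0.4976  0.4234 -0.3547  1.6678  0.1607  1.0773 -0.2398]
tool shift cm [-0.05  0.81  6.5 ] turn [-0.12 -0.1   0.3 ] min rows 1.2996467769714704
2
[[-0.0, 0.4, 3.2, -0.1, -0.1, 0.2], [-0.0, 0.4, 3.2, -0.1, -0.1, 0.2]]
```

arm_command:
  deltas:
    - [[0,0.7,0.5,-0.1,-0.1,0.3],[0,0,1.2,0,0,0],[0,0,1.2,0,0,0],[0,0,0.9,0,0,0],[0,0,0,0,0,0],[0,0,0,0,0,0]]

```text
time_s: 35.55
tcp_pos: [0.6115, -0.2129, 0.1892]
eef_rot: [-3.097, 0.524, 0.002]
wrist_force: [-0.7, 0.1, -0.3]
width: 0.02
```

```bash
python3 plan.py 0.6117 -0.2168 0.166; python3 look.py w_l6
```

```text
t 35.55 pos [ 0.6115 -0.2129  0.1892] F [-0.7066  0.1335 -0.3208] w 0.02 q [ 0.4968  0.4614 -0.3469  1.7083  0.1792  1.0044 -0.2488]
tool shift cm [0.15 0.36 2.32] turn [-0.04  0.07  0.29] min rows 0.4649007396087028
1
[[0.2, 0.4, 2.3, -0.0, 0.1, 0.3]]
35.55 [ 0.6115 -0.2129  0.1892] [-3.0965  0.5244  0.0017] [ 0.4968  0.4614 -0.3469  1.7083  0.1792  1.0044 -0.2488]
```

View pics/w_l6.png

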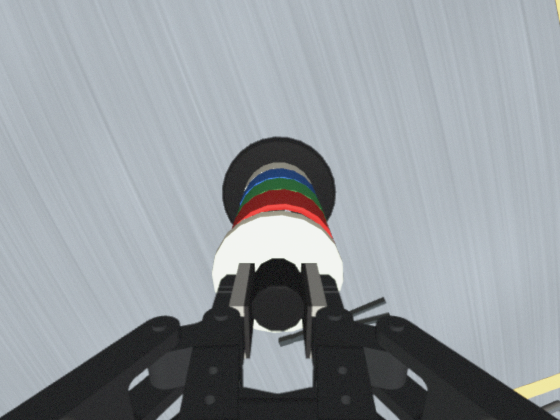

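The lid is above red and nearly lined up. Correcting 4 mm in y.

arm_command:
  deltas:
    - [[0.1,0.4,0.3,0,0.1,0.3],[0,0,0.4,0,0,0],[0,0,0,0,0,0],[0,0,0,0,0,0]]

```text
time_s: 36.0
tcp_pos: [0.6115, -0.2178, 0.1826]
eef_rot: [-3.095, 0.534, -0.003]
wrist_force: [0.1, -0.5, -1.2]
width: 0.0201
```

```bash
python3 plan.py 0.6117 -0.2168 0.166
```

```text
t 36.0 pos [ 0.6115 -0.2178  0.1826] F [ 0.1107 -0.4988 -1.2467] w 0.0201 q [ 0.5007  0.4687 -0.3429  1.7127  0.1822  0.9895 -0.2499]
tool shift cm [-0.01 -0.1   1.66] turn [-0.04 -0.12 -0.06] min rows 0.3319077913737346
1
[[-0.0, -0.1, 1.7, -0.0, -0.1, -0.1]]
```

arm_command:
  deltas:
    - [[0,-0.1,0.4,0,-0.1,0],[0,0,0.4,0,0,0],[0,0,0,0,0,0],[0,0,0,0,0,0]]

```text
time_s: 36.4
tcp_pos: [0.612, -0.2166, 0.1741]
eef_rot: [-3.095, 0.534, -0.001]
wrist_force: [-0.6, -1.2, 0.6]
width: 0.0201
```

```bash
python3 plan.py 0.6117 -0.2168 0.166
```

```text
t 36.4 pos [ 0.612  -0.2166  0.1741] F [-0.5603 -1.2054  0.6048] w 0.0201 q [ 0.4973  0.4784 -0.3415  1.7181  0.1863  0.9765 -0.2548]
tool shift cm [-0.02  0.03  0.81] turn [-0.05 -0.03 -0.05] min rows 0.1615196264737867
1
[[-0.0, 0.0, 0.8, -0.0, -0.0, -0.0]]
```

arm_command:
  deltas:
    - [[0,0,0.3,0,0,0],[0,0,0.3,0,0,0],[0,0,0.2,0,0,0],[0,0,0,0,0,0],[0,0,0,0,0,0]]

```text
time_s: 36.9
tcp_pos: [0.6122, -0.2167, 0.166]
eef_rot: [-3.095, 0.534, -0.002]
wrist_force: [-0.4, 0.5, 1.4]
width: 0.0202
```

```bash
python3 plan.py 0.6117 -0.2168 0.166
```

```text
t 36.9 pos [ 0.6122 -0.2167  0.166 ] F [-0.3865  0.5343  1.3878] w 0.0202 q [ 0.4956  0.487  -0.3396  1.7243  0.1907  0.9614 -0.2584]
tool shift cm [-0.05  0.03 -0.  ] turn [-0.04 -0.07 -0.05] min rows 0.009628233771580662
1
[[-0.0, 0.0, -0.0, -0.0, -0.1, -0.1]]
```

The lid is down at 0.166 with light contact. Releasing and rising.

arm_command:
  deltas:
    - [[0,0,0,0,0,0],[0,0,0,0,0,0],[0,0,0,0,0,0],[0,0,0,0,0,0],[0,0,0,0,0,0],[0,0,0,0,0,0],[0,0,-1.0,0,0,0],[0,0,-3.0,0,0,0],[0,0,-4.0,0,0,0],[0,0,-3.0,0,0,0],[0,0,0,0,0,0],[0,0,0,0,0,0]]
  gripper: 6.0

```text
time_s: 38.1
tcp_pos: [0.6118, -0.2164, 0.2826]
eef_rot: [-3.095, 0.533, -0.002]
wrist_force: [0.5, -0.2, -1.3]
width: 0.0598
```

```bash
python3 look.py w_s4; python3 sv.py w_s4 white .611 -.2165 .128; python3 -c "
from h import *
im=robot.snapshot('scene');cv2.imwrite('pics/sc4f.png',im);cv2.imwrite('pics/sc4.png',cv2.resize(im[100:260,140:340],(750,600),interpolation=2))
cv2.imwrite('pics/top4.png',robot.snapshot('top'))
c=cam('scene')
for z in (.012,.04,.072,.104,.136,.144,.17): print(z,proj(c,circ((.6115,-.2168),z,.03)).min(0),proj(c,circ((.6115,-.2168),z,.03)).max(0))
"
```

```text
38.1 [ 0.6118 -0.2164  0.2826] [-3.095   0.533  -0.0021] [ 0.5113  0.3809 -0.3568  1.6126  0.1402  1.1722 -0.2175]
comp [ 239  166   79   76 3719] [277.9556 201.6816]
white [ 0.612  -0.2174] area 4630.5 model 4824.045605971478 px [277.9568 203.486 ] tcp [ 0.6118 -0.2164  0.2826]
0.012 [208.2897 155.5359] [233.3111 174.8232]
0.04 [206.6489 147.7632] [232.199  167.2036]
0.072 [204.6935 138.4829] [230.8733 158.0875]
0.104 [202.6476 128.7521] [229.4857 148.5068]
0.136 [200.5055 118.541 ] [228.0322 138.4289]
0.144 [199.9543 115.9094] [227.6581 135.8276]
0.17 [198.1176 107.1296] [226.4113 127.1362]
```

View pics/w_s4.png

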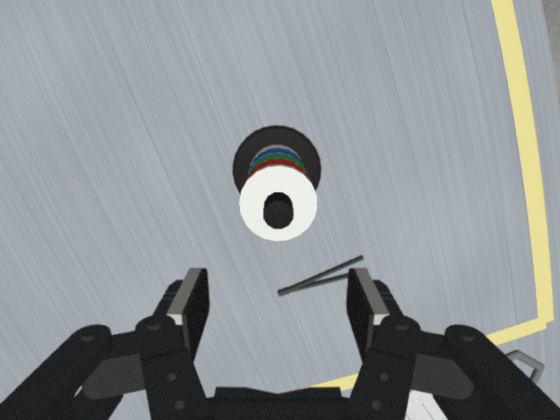

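View pics/sc4.png

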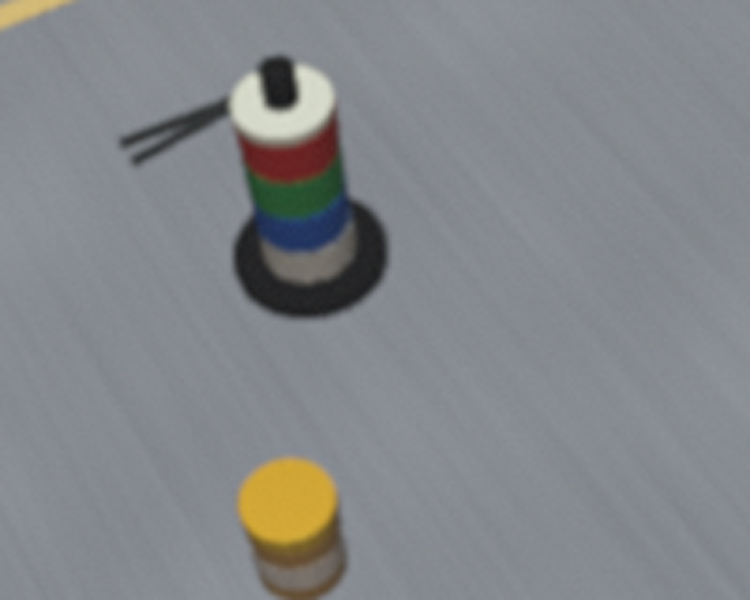

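View pics/top4.png

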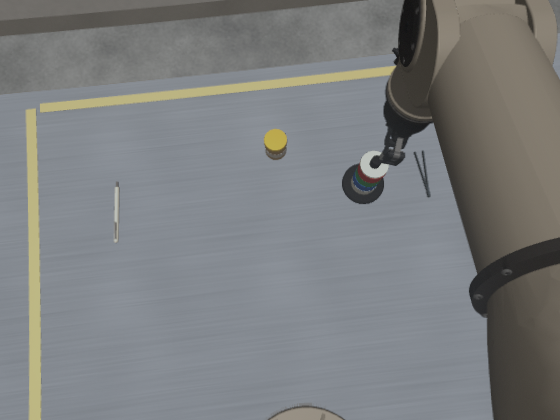

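The lid disc spans columns 201–229 and rows 117–138 in the scene view. Predicted for a fully home lid is 200–228 and 116–138. Jar, tweezers and pen are at their original pixels, and the gripper is clear. Handing in.

```bash
python3 -c "
from station import robot
print(robot.get_obs()['time_s'],robot.finish_job())"
```

```text
the job is handed in; nothing more can be done
38.25 None
```

I stacked blue, green, red and then the lid on the pan in that order, and handed the job in at 38 s with the gripper clear above the stack.

- **Seating:** by the wrist camera, each sieve's centre was within about 1 mm of the pan axis (0.611, -0.2165) after release. The lid was within 1.5 mm. The sieves touched down within 1 mm of the height expected for fully home, and the lid at it. For the lid, the scene camera's outline matched the prediction for a fully home lid to about 1–2 pixels. The stack looks straight and level.
- **Bystanders:** by eye, the jar, tweezers and pen appear where they started in the top and scene pictures.
- **Forces:** the wrist force readings I saw at the end of each move and between moves never went above about 3 N.
- **Not conclusive:** when green was placed, the wrist force hardly changed, so I relied on its height and the pictures instead. No other check failed or disagreed.

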